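# Scan the code on the sloping pad with a contact reader

## Robot

A 7-joint arm with a two-finger parallel gripper is mounted at the origin on the work surface. World frame = base frame: x ahead of the robot, y to its left, z up, the work surface at z = 0. Lengths are in m, angles in rad, forces in N, time in s.
With the tool pointing down it reaches from about 0.4 to 0.85 m from the base axis. Payload 6.9 kg.
Tool frame: the origin (TCP) lies on the mounting face of the last link; the fingertips stand 173 mm ahead of it and the grasp point (between the pads) lies 155 mm ahead of it; z points along the fingers, y is the direction in which the jaws open and shut (so a half turn about z gives the same grasp; the last joint's range is limited). The gripper opens to 85 mm and grips with 20 to 120 N. Pads are 22 mm wide; open, the fingers measure 114 mm over their backs; the gripper's body (76 mm by 85 mm) begins 54 mm behind the grasp point. The pads swing forward as they close: fully open they stand 13 mm farther back than shut.
Start: joints at [-1.042, 0.507, -0.238, 1.5, 0.126, 1.149, -0.155], TCP at [0.256, 0.57, 0.405] pointing down, gripper open.
Joint ranges: [-3.08, 3.08], [-0.24, 2.05], [-1.43, 1.35], [0, 2.5], [-1.52, 4.66], [0.17, 1.96], [-2.89, 2.89]. Speed limits (rad/s): [2.39, 2.39, 3.14, 3.14, 3.14, 3.14, 3.14].

## Interface

Orientations are given as a unit quaternion [x, y, z, w].
In Python, from station import robot, imaging, workorder, look_for, regions_of gives the robot as it stands.
- The arm moves only by the tool send_rows, never from a script. Its argument "rows" is one flat list of numbers, 4 for each row, row after row: the shift along the tool's x, y, z in cm, then the turn about the tool's z in degrees. In form: [x, y, z, roll, x, y, z, roll, ...]. A call has 1 to 20 rows; each row is the pose to reach, as a shift and turn from the pose measured when the call began, along the tool's axes at that moment; what a row does not reach only later rows make up. A row lasts 1/12 s, in which the tool goes at most 41.7 mm and 7.16 degrees, less where a joint would pass 70% of its speed; a pose out of reach is approached as far as the arm can. A call with a gripper value outside its range is refused whole. "grip" is the finger opening in cm, from 0 to 8.54, set as the call begins (left out, the last holds). The fingers move at their own pace and stop on an object; "newtons" is the grip in N (left out, the last holds). Time passes only in rows, so rows that repeat a pose let the fingers close. It gives the time, the measured TCP pose, the force and the opening at its end, in the units of the state.
- robot.get_state(): the state, without advancing time (a new reading comes with each control period).
- imaging.grab_frame(name): name is "side" or "top" or "wrist"; returns the picture (480x640x3 uint8, blue, green, red); there is no depth.
- imaging.camera_model(name): a dict with "fovy" (degrees; the focal length in pixels is half the picture's height over the tangent of half this angle, whatever the lens; pixels are square), "cx", "cy" (the principal point, pixels), "dist" ([k1, k2, p1, p2, k3] as OpenCV has them; the pictures are not rectified), "world_from_camera" (4x4, takes a point from camera to world coordinates); the wrist camera has in their place "mount" (4x4, takes a point from camera to tool coordinates, whose origin is the TCP and whose axes are the flange's). Camera axes: x right, y down, z forward; pixel columns grow to the right and rows downward; lengths in m; the calibration is good to about 2 mm. A picture is of the moment at which its call begins: read the wrist's pose just before it. camera_model takes no time and is no camera call.
- workorder.job_done(): hands the job in, once; it reports no verdict.
Trained networks look in the newest picture that a camera, given by its name, has taken for a name from the list of things; names that differ only in an ending like _2 or _b are one class to them, and where a whole thing is asked for, a point or a joint stands for the part that bears it (a point fixed in the world has none). Each returns a list of dicts, best first, with "conf" (0 to 1); they miss things now and then, are a little off and sometimes report something else, mostly with a low value. They report only what shows in the picture. A call takes as long as a camera call. They do not tell look-alikes from the thing itself.
- look_for(name, camera): "position" ([column, row] in pixels, amid what is visible of it).
- regions_of(name, camera): "pixels" (480x640 bool, what is visible of it) and "position" ([column, row] in pixels, amid what is visible of it).
The state is a dict: "time": time; "joint_positions": joint angles; "joint_velocities": joint speeds; "tau": joint torques, N m; "tool_pos": TCP position; "tcp_rot": TCP orientation; "ft_force": force on the tool from outside, world axes, zero at the start; "ft_torque": the same for the moment, N m; "grip_width": opening from 0.0 (shut) to 1.0 (fully open).
Only numpy, scipy, OpenCV 4.12 (cv2) and the standard library are available. Lean on these libraries where they do the work, as an engineer would, in place of code of your own. Each camera call takes 0.05 s, during which the arm holds its last target. There are 200 camera calls.

## Task

Take the yellow contact code reader out of its fork stand and set its nose squarely on the middle of the bar-code label on the labelled control unit, pressing lightly and steadily with about 6 N, and hold it still there for two seconds. Then hang the reader back in the fork as it was, fully home and upright. Press only the labelled unit, never hard (stay well below 20 N), and leave the unit with the plain blue pad, the brass strips and the jar undisturbed.

Things in the scene. Friction and masses are not known exactly. Their poses are not given: they have to be found in the camera images.
- reader: Loose contact code reader, 150 mm, 0.2 kg, hanging nose down in the fork. Origin: centre of the flat nose face; z from nose to tail. Black nose dia 32, z 0-22 mm; steel neck dia 18, z 22-64; black collar dia 42, z 64-70 (rests on the fork); yellow square grip 30 x 30, z 70-150, sides along x and y.
- reader_grip (a point): Point on the reader's axis in its yellow grip, 120 mm above the nose face: a good place to hold it. Axes as reader
- stand: Fork stand screwed to the bench. Origin: on the bench under the reader's home; z up. At home the reader has x = y = 0 and its nose face 36 mm above the bench. Base plate 110 x 100 x 12 mm, x -35 to +75; post at x +38 to +54 under the fork. Nothing stands above the fork.
- stand_slot (a point): Middle of the slot's open end, at the fork's top face; axes as stand, 32 mm to -x of the home. Level aluminium fork, 8 mm thick, top 100 mm above the bench, 70 mm wide. Slot 26 mm wide, opens to -x, closed end 13 mm beyond the home. The nose is wider than the slot: do not pull the reader straight up; lift it 5 to 25 mm, then slide it out to -x
- unit: Labelled control unit, fixed; its pad is white with black bars. Orange nest 130 x 130 mm; white housing, its panel sloping 30 degrees with the low edge on the unit's -x side (towards the robot at yaw 0), about 125 mm high at the back (+x). Origin: centre of the underside; z up.
- unit_panel: Sloping panel of unit. Origin: face centre, 92 mm above the bench; z outward normal, y level, x up the slope. The label pad, 50 x 60 x 6 mm (x, y, z), is centred on it and parallel. Its label face stands out along z by 16 to 32 mm, different each time and not reported: find it by touch. The pad is sprung along z: about 1.2 N per mm, hard stop after 8 mm.
- blank: Second control unit, fixed, the same but for a plain blue pad: must not be touched. Orange nest 130 x 130 mm; white housing, its panel sloping 30 degrees with the low edge on the unit's -x side (towards the robot at yaw 0), about 125 mm high at the back (+x). Origin: centre of the underside; z up.
- strip_a: Brass terminal strip lying loose on the bench, 80 x 22 x 12 mm, x along its length; bystander. Origin: centre of its underside.
- strip_b: Another such brass strip; bystander.
- jar: Small jar with a blue cap, 48 mm diameter, 60 mm high, loose; bystander. Origin: centre of its underside.
There are look-alikes about, which are no part of the job. What is meant by the reader is not red, and is the larger of those in its own colour. Leave any purple look-alike of the unit alone.

How it is judged:
By the outcome, as a careful person would: the job done as asked, in the order asked, and still so for the second after the job is handed in, with the robot touching nothing.
It also fails if it takes over 72 s, if anything falls off the work surface, if the arm or the gripper's body presses on something with over 40 N, if the wrist force passes 120 N, or if a joint passes its speed limit or range.

## Working session

There is one attempt and no reset: what is moved stays moved. The work goes in short steps, Python scripts to look and compute and a tool call to move; the robot and the scene stay as the last step left them, time stands still between calls to the robot, and variables do not carry over. Pictures are saved under pics/ and viewed, on a budget of 10 in all, crops included, one or two more only if the job needs it, and the job is handed in when it is done.

Besides the shell and the picture viewer there is one more tool, called after "Request:" as name(argument=value, ...) on one line, values as JSON. send_rows: Moves the arm, as the interface text tells. Its arguments: {"type":"object","properties":{"rows":{"type":"array","items":{"type":"number"}},"grip":{"type":"number"},"newtons":{"type":"number"}},"required":["rows"]}

```bash
ls; mkdir -p pics
python3 - <<'E'
from station import robot, imaging, workorder, look_for, regions_of
import cv2,numpy as np
s=robot.get_state();print({k:np.round(v,3) for k,v in s.items()})
for c in ["side","top"]:
    im=imaging.grab_frame(c);cv2.imwrite(f"pics/{c}0.png",im)
    m=imaging.camera_model(c);print(c,m["fovy"],m["cx"],m["cy"],m["dist"],np.round(m["world_from_camera"],3).tolist())
    for n in ["reader","stand","unit","blank","strip_a","jar","unit_panel"]:
        print(n,[(np.round(d["position"]).tolist(),round(d["conf"],2)) for d in look_for(n,c)])
m=imaging.camera_model("wrist");print(m)
E
```

```text
pics
{'time': np.float64(0.0), 'joint_positions': array([-1.042,  0.508, -0.238,  1.501,  0.126,  1.149, -0.155]), 'joint_velocities': array([-0.   , -0.001,  0.001, -0.   ,  0.001, -0.001,  0.   ]), 'tau': array([-1.0000e-03, -6.2059e+01, -2.1870e+00, -2.4966e+01,  1.3000e-02,
        1.2000e-02, -0.0000e+00]), 'tool_pos': array([0.256, 0.57 , 0.404]), 'tcp_rot': array([ 0.21 ,  0.978, -0.001, -0.   ]), 'ft_force': array([-0.051, -0.646,  0.541]), 'ft_torque': array([-0.027,  0.042,  0.017]), 'grip_width': np.float64(1.002)}
side 48.88276749467846 318.10223897215684 235.44960381815153 [0.04228564 0.         0.         0.         0.        ] [[-0.979, -0.099, 0.181, 0.388], [-0.206, 0.46, -0.864, 0.835], [0.002, -0.883, -0.47, 0.578], [0.0, 0.0, 0.0, 1.0]]
reader [([257.0, 297.0], 0.93), ([304.0, 237.0], 0.91), ([322.0, 216.0], 0.81), ([422.0, 266.0], 0.67)]
stand [([293.0, 286.0], 0.91)]
unit [([170.0, 385.0], 0.8), ([326.0, 371.0], 0.72)]
blank [([372.0, 218.0], 0.88), ([336.0, 341.0], 0.7)]
strip_a [([423.0, 266.0], 0.66), ([416.0, 331.0], 0.55)]
jar [([194.0, 307.0], 0.9)]
unit_p
[... 513 characters left out ...]
0, 282.0], 0.92)]
strip_a [([394.0, 342.0], 0.81), ([287.0, 341.0], 0.78)]
jar [([266.0, 160.0], 0.73), ([330.0, 231.0], 0.51)]
unit_panel [([171.0, 180.0], 0.87), ([204.0, 286.0], 0.86)]
{'fovy': 65.97267831674667, 'cx': 311.49222045369055, 'cy': 237.29422691409715, 'dist': array([-0.04688231,  0.        ,  0.        ,  0.        ,  0.        ]), 'mount': array([[ 1.03003046e-04, -9.45236089e-01, -3.26387387e-01,
         8.50995237e-02],
       [ 9.99999884e-01,  2.50590444e-04, -4.10138694e-04,
        -9.72780691e-04],
       [ 4.69467455e-04, -3.26387307e-01,  9.45236005e-01,
         3.08114396e-02],
       [ 0.00000000e+00,  0.00000000e+00,  0.00000000e+00,
         1.00000000e+00]])}
```

View pics/side0.png

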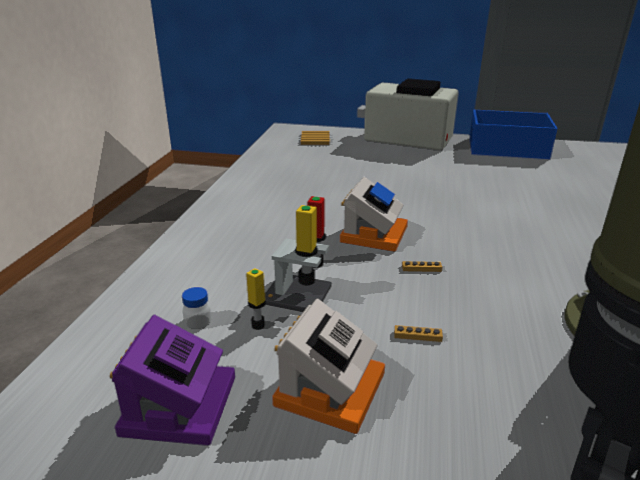

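View pics/top0.png

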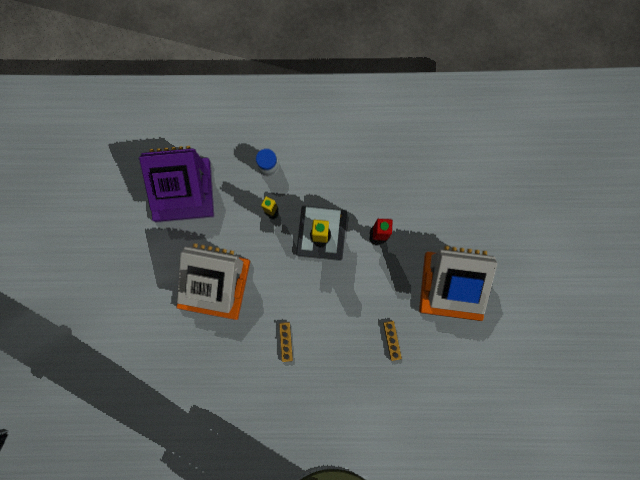

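Seen so far:
- **Reader candidates:** the large yellow one in the fork (side 306,232; top 320,231), a small yellow one (side 256,288; top 269,206) and a red one (side 317,215; top 382,230). I choose the large yellow one in the fork.
- **Unit candidates:** white with bars (top 205,285; side 330,360), purple (top 177,182) and blue-pad blank (top 458,282). I choose the white one with bars.

Next is a close crop to check the choice and pick corners.

```bash
cat > h.py <<'E'
import cv2,numpy as np
from scipy.spatial.transform import Rotation as R
from station import robot, imaging
def cam(name,state=None):
    m=imaging.camera_model(name); f=240/np.tan(np.radians(m["fovy"])/2)
    K=np.array([[f,0,m["cx"]],[0,f,m["cy"]],[0,0,1]])
    if name=="wrist":
        T=np.eye(4);T[:3,:3]=R.from_quat(state["tcp_rot"]).as_matrix();T[:3,3]=state["tool_pos"];W=T@m["mount"]
    else: W=np.array(m["world_from_camera"])
    return K,np.array(m["dist"]),W
def ray(c,px):
    K,d,W=c;u=cv2.undistortPoints(np.array([[px]],float),K,d)[0,0]
    v=W[:3,:3]@np.array([u[0],u[1],1]);return W[:3,3],v/np.linalg.norm(v)
def onz(c,px,z):
    o,v=ray(c,px);return o+v*(z-o[2])/v[2]
def proj(c,P):
    K,d,W=c;Wi=np.linalg.inv(W);p,_=cv2.projectPoints(np.atleast_2d(np.array(P,float)),cv2.Rodrigues(Wi[:3,:3])[0],Wi[:3,3],K,d);return p[:,0]
def tri(*cp):
    A=np.zeros((3,3));b=np.zeros(3)
    for c,px in cp:
        o,v=ray(c,px);M=np.eye(3)-np.outer(v,v);A+=M;b+=M@o
    return np.linalg.solve(A,b)
E
python3 - <<'E'
import cv2,numpy as np
s=cv2.imread("pics/side0.png");t=cv2.imread("pics/top0.png")
def crop(im,x,y,w,h,W,H): return cv2.resize(im[y:y+h,x:x+w],(W,H),interpolation=cv2.INTER_CUBIC)
A=np.hstack([crop(t,170,235,100,75,400,300),crop(t,280,190,100,75,400,300)])
B=np.hstack([crop(s,270,290,120,150*3//5,400,300),crop(s,250,190,100,125,240,300),crop(t,280,310,60,112,160,300)])
cv2.imwrite("pics/c1.png",np.vstack([A,B]))
E
```

```text
(no output)
```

View pics/c1.png

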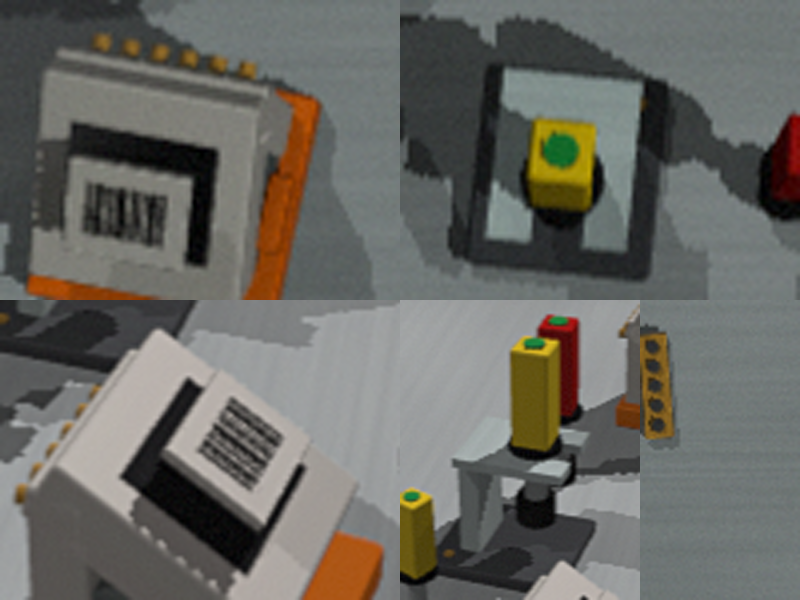

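The crop confirms it: the large yellow reader with a green tail hangs in the fork (top 320.5,227.5), and the white unit carries a bar-code pad (corners top 188,274 to 215,301). Next I triangulate.

Run:
```python
from h import *
t=cam("top");s=cam("side")
T=[(188,274.3),(218,280),(215.5,301.3),(185.5,297)];S=[(319.5,335),(337.5,311.6),(362.4,336.5),(348.6,358.1)]
P=np.array([tri((t,a),(s,b)) for a,b in zip(T,S)]);print(P.round(4))
for a,p in zip(T,P): print(np.round(proj(t,p)-a,1),end=' ')
print()
c=P.mean(0);ex=(P[0]+P[1]-P[2]-P[3]);ey=(P[0]+P[3]-P[1]-P[2]);print("c",c.round(4),np.linalg.norm(ex)/2,np.linalg.norm(ey)/2)
n=np.cross(ex,ey);n/=np.linalg.norm(n);print("n",n.round(3),"tilt",np.degrees(np.arccos(n[2])),"yaw n",np.degrees(np.arctan2(-n[1],-n[0])),"yaw ey",np.degrees(np.arctan2(-ey[0],ey[1])),"yaw ex",np.degrees(np.arctan2(ex[1],ex[0])))
F=np.array([onz(t,a,.1) for a in [(305.75,206.75),(341.25,211.25),(337,252.5),(301.25,249.5)]]);print(F.round(4))
fx=F[0]+F[1]-F[2]-F[3];fy=F[0]+F[3]-F[1]-F[2];print("fork yaw",np.degrees(np.arctan2(fx[1],fx[0])),np.degrees(np.arctan2(-fy[0],fy[1])),np.linalg.norm(fx)/2,np.linalg.norm(fy)/2)
print("dot",tri((t,(320.5,227.5)),(s,(306.25,207.9))).round(4),onz(t,(320.5,227.5),.186).round(4),onz(s,(306.25,207.9),.186).round(4))
```

```text
[[0.5031 0.2755 0.12  ]
 [0.4902 0.2173 0.1195]
 [0.4508 0.2275 0.0886]
 [0.4607 0.2852 0.0955]]
[[-0.  -0.1]] [[0.1 0.8]] [[0.  0.6]] [[-0.  -0.1]] 
c [0.4762 0.2514 0.1059] 0.05034091309938975 0.05921123818491687
n [-0.551  0.056  0.833] tilt 33.60292100197591 yaw n -5.768072300194246 yaw ey -11.173136195100474 yaw ex -13.668177486975328
[[ 0.639   0.0486  0.1   ]
 [ 0.6293 -0.0225  0.1   ]
 [ 0.5462 -0.0132  0.1   ]
 [ 0.5526  0.0576  0.1   ]]
fork yaw -6.1850458621101065 -6.4869992518944075 0.08529506934862743 0.07138233642785748
dot [0.5811 0.0188 0.1857] [0.5815 0.0188 0.186 ] [0.5804 0.0196 0.186 ]
```

```bash
cat >> h.py <<'E'
def go(target,st=None):
    st=st or robot.get_state();M=R.from_quat(st["tcp_rot"]).as_matrix()
    print("shift cm",np.round(M.T@(np.array(target)-st["tool_pos"])*100,2))
def info():
    st=robot.get_state();M=R.from_quat(st["tcp_rot"]).as_matrix();z=M[:,2]
    print("t",round(float(st["time"]),2),"pos",np.round(st["tool_pos"],4),"q",np.round(st["joint_positions"],3),"z",z.round(3),"tilt",round(np.degrees(np.arccos(-z[2])),2),"head",round(np.degrees(np.arctan2(z[1],z[0])),1),"yaz",round(np.degrees(np.arctan2(M[1,1],M[0,1])),2),"F",np.round(st["ft_force"],2),"tq",np.round(st["ft_torque"],2),"g",round(float(st["grip_width"]),3))
    return st
E
python3 -c "
from h import *
st=info();go([.49,-.105,.85],st)"
```

```text
t 0.8 pos [0.2565 0.5699 0.4047] q [-1.042  0.508 -0.238  1.5    0.126  1.149 -0.155] z [-0. -0. -1.] tilt 0.0 head -115.8 yaz 65.77 F [-0.27  0.01 -0.01] tq [-0.03  0.01 -0.02] g 1.002
shift cm [-48.99 -51.97 -44.53]
```

Request:
send_rows(rows=[-49,-52,-44.5,-18,-49,-52,-44.5,-18,-49,-52,-44.5,-18,-49,-52,-44.5,-18,-49,-52,-44.5,-18,-49,-52,-44.5,-18,-49,-52,-44.5,-18,-49,-52,-44.5,-18,-49,-52,-44.5,-18,-49,-52,-44.5,-18,-49,-52,-44.5,-18,-49,-52,-44.5,-18,-49,-52,-44.5,-18,-49,-52,-44.5,-18,-49,-52,-44.5,-18,-49,-52,-44.5,-18,-49,-52,-44.5,-18,-49,-52,-44.5,-18,-49,-52,-44.5,-18,-49,-52,-44.5,-18])

```text
time: 2.47
tool_pos: [0.4632, -0.0813, 0.7836]
tcp_rot: [0.056, 0.998, -0.003, 0.018]
ft_force: [-0.3, 1.0, -0.1]
grip_width: 1.0
```

```bash
python3 -c "
from h import *
info()"
```

```text
t 2.47 pos [ 0.4632 -0.0813  0.7836] q [-0.033  0.205  0.231  0.942 -0.05   1.963  1.633] z [ 0.035 -0.007 -0.999] tilt 2.05 head -11.8 yaz 83.63 F [-0.25  0.96 -0.07] tq [0.02 0.02 0.03] g 1.0
```

Request:
send_rows(rows=[-3,0,-20,0,-3,0,-20,0,-3,0,-20,0,-3,0,-20,0,-3,0,-20,0,-3,0,-20,0])

```text
time: 2.97
tool_pos: [0.4362, -0.0739, 0.804]
tcp_rot: [0.055, 0.998, -0.005, 0.039]
ft_force: [0.8, 0.3, -0.4]
grip_width: 0.998
```

```bash
python3 -c "
from h import *
info()"
```

```text
t 2.97 pos [ 0.4362 -0.0739  0.804 ] q [-0.103  0.156  0.296  0.95  -0.05   1.963  1.629] z [ 0.077 -0.014 -0.997] tilt 4.52 head -10.3 yaz 83.72 F [ 0.82  0.26 -0.42] tq [0.03 0.11 0.04] g 0.998
```

```bash
python3 -c "
from h import *
st=info();go([.558,.023,.45],st);go([.569,.021,.3105],st)"
```

```text
t 2.97 pos [ 0.4362 -0.0739  0.804 ] q [-0.103  0.156  0.296  0.95  -0.05   1.963  1.629] z [ 0.077 -0.014 -0.997] tilt 4.52 head -10.3 yaz 83.72 F [ 0.82  0.26 -0.42] tq [0.03 0.11 0.04] g 0.998
shift cm [-8.24 11.16 36.1 ]
shift cm [-8.25 11.16 50.1 ]
```

Request:
send_rows(rows=[-8.2,11.2,36,0,-8.2,11.2,36,0,-8.2,11.2,36,0,-8.2,11.2,36,0,-8.2,11.2,36,0,-8.2,11.2,36,0,-8.2,11.2,36,0,-8.2,11.2,36,0,-8.2,11.2,36,0,-8.2,11.2,36,0,-8.2,11.2,36,0,-8.2,11.2,36,0])

```text
time: 3.97
tool_pos: [0.5576, 0.0233, 0.4519]
tcp_rot: [0.054, 0.998, -0.005, 0.039]
ft_force: [-0.5, -0.3, 1.3]
grip_width: 1.002
```

Run:
```python
from h import *
st=info();w=cam("wrist",st);im=imaging.grab_frame("wrist");cv2.imwrite("pics/w1.png",im)
hsv=cv2.cvtColor(im,cv2.COLOR_BGR2HSV)
g=cv2.inRange(hsv,(45,100,40),(85,255,255));n,l,s,c=cv2.connectedComponentsWithStats(g)
for i in range(1,n):
    if s[i,4]>40: print("green",c[i].round(1),s[i,4],onz(w,c[i],.186).round(4))
y=cv2.inRange(hsv,(22,140,90),(34,255,255));n,l,s,c=cv2.connectedComponentsWithStats(y)
for i in range(1,n):
    if s[i,4]>300:
        r=cv2.minAreaRect(np.argwhere(l==i)[:,::-1].astype(np.float32));print("yellow",c[i].round(1),s[i],r)
print("expected",proj(w,[.581,.019,.186]))
go([.569,.021,.3105],st)
```

```text
t 3.97 pos [0.5576 0.0233 0.4519] q [-0.241  0.347  0.213  1.641 -0.061  1.085  1.445] z [ 0.077 -0.015 -0.997] tilt 4.51 head -10.7 yaz 83.75 F [-0.54 -0.34  1.33] tq [-0.01  0.05  0.03] g 1.002
green [314.3 245.4] 384 [0.5804 0.0203 0.186 ]
green [164.2 250.4] 278 [ 0.5732 -0.0834  0.186 ]
green [433.8 262.7] 104 [0.6024 0.1018 0.186 ]
yellow [314.  224.7] [ 293  192   43   71 2387] ((314.0, 227.0), (70.0, 42.0), 90.0)
yellow [429.5 257.7] [414 242  34  32 517] ((429.8359680175781, 258.67755126953125), (28.774560928344727, 25.503644943237305), 31.429563522338867)
expected [[312.46600521 246.44567383]]
shift cm [-0.04 -0.02 14.19]
```

View pics/w1.png

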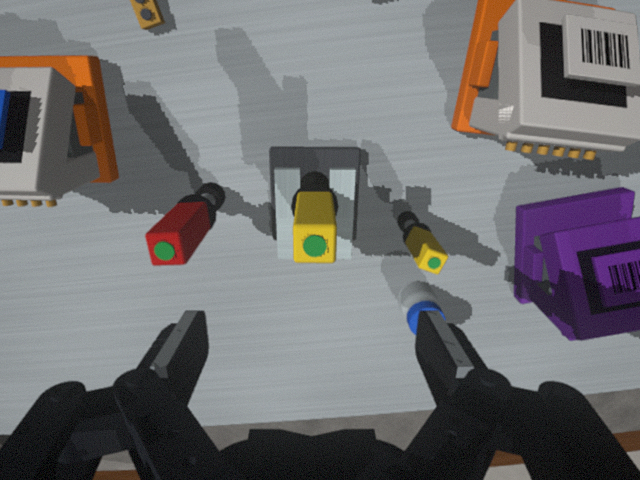

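The wrist view shows the reader at (314,245), square to the jaws and within about 1.5 mm of the estimate. The red look-alike (164,250) and the small yellow one (434,263) are clear of the fingers. I descend and close.

Request:
send_rows(rows=[0,0,4,0,0,0,8,0,0,0,12,0,0,0,14.2,0,0,0,14.2,0,0,0,14.2,0])

```text
time: 4.52
tool_pos: [0.5695, 0.02, 0.3134]
tcp_rot: [0.055, 0.998, -0.005, 0.041]
ft_force: [-0.0, 0.5, 0.6]
grip_width: 0.999
```

Request:
send_rows(rows=[0,0,0,0,0,0,0,0,0,0,0,0,0,0,0,0,0,0,0,0,0,0,0,0,0,0,0,0,0,0,0,0], grip=2, newtons=60)

```text
time: 5.18
tool_pos: [0.5698, 0.0203, 0.3145]
tcp_rot: [0.055, 0.998, -0.005, 0.042]
ft_force: [-1.8, 1.9, 7.2]
grip_width: 0.339
```

```bash
python3 -c "
from h import *
info()"
```

```text
t 5.18 pos [0.5698 0.0203 0.3145] q [-0.209  0.494  0.186  1.818 -0.101  0.757  1.483] z [ 0.083 -0.014 -0.996] tilt 4.84 head -9.7 yaz 83.66 F [-1.84  1.86  7.2 ] tq [ 0.17  0.38 -0.04] g 0.339
```

Run:
```python
from h import *
st=info();M=R.from_quat(st["tcp_rot"]).as_matrix()
np.savez("home.npz",R0=M,p0=st["tool_pos"],nose=np.array([.581,.0195,.036]))
print("nose in tool",M.T@(np.array([.581,.0195,.036])-st["tool_pos"]), "axis in tool",M.T@[0,0,1])
a=np.radians(-6.3);ux=np.array([np.cos(a),np.sin(a),0])
p=st["tool_pos"]
go(p+[0,0,.015]);go(p+[0,0,.015]-.075*ux);go(p+[0,0,.18]-.09*ux)
```

```text
t 5.18 pos [0.5698 0.0203 0.3145] q [-0.209  0.494  0.186  1.818 -0.101  0.757  1.483] z [ 0.083 -0.014 -0.996] tilt 4.84 head -9.7 yaz 83.66 F [-1.84  1.86  7.2 ] tq [ 0.17  0.38 -0.04] g 0.339
nose in tool [0.01225809 0.00187326 0.27845858] axis in tool [-0.0842431  -0.00496404 -0.99643287]
shift cm [-0.13 -0.01 -1.49]
shift cm [ 7.35 -0.01 -2.13]
shift cm [  7.45  -0.1  -18.69]
```

Request:
send_rows(rows=[-0.1,0,-0.8,0,-0.1,0,-1.5,0,-0.1,0,-1.5,0,1,0,-1.6,0,3,0,-1.7,0,5,0,-1.9,0,7.3,0,-2.1,0,7.3,0,-2.1,0,7.4,0,-2.1,0,7.4,-0.1,-6,0,7.4,-0.1,-10,0,7.4,-0.1,-14,0,7.4,-0.1,-18.7,0,7.4,-0.1,-18.7,0])

```text
time: 6.35
tool_pos: [0.4819, 0.0296, 0.502]
tcp_rot: [0.055, 0.997, -0.004, 0.048]
ft_force: [2.0, -0.2, -1.4]
grip_width: 0.338
```

Run:
```python
from h import *
st=info();go([.49,-.09,.75],st)
t=imaging.grab_frame("side");cv2.imwrite("pics/s1.png",t)
```

```text
t 6.35 pos [0.4819 0.0296 0.502 ] q [-0.307  0.185  0.229  1.727 -0.023  1.141  1.385] z [ 0.095 -0.013 -0.995] tilt 5.5 head -7.6 yaz 83.62 F [ 2.01 -0.24 -1.37] tq [ 0.02 -0.02  0.  ] g 0.338
shift cm [ -4.49 -11.85 -24.46]
```

View pics/s1.png

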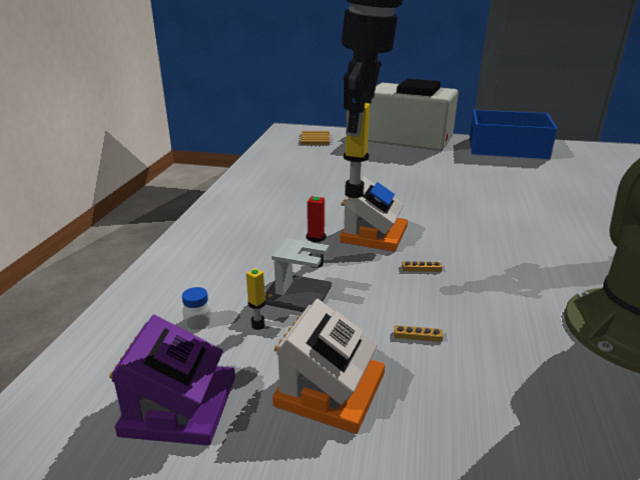

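The reader hangs in the jaws at (355,150), upright and clear of the fork. The tool can only tilt at its joint limit, high up, so I go there with heading −12°.

Request:
send_rows(rows=[-3,-12,-50,0,-3,-12,-50,0,-3,-12,-50,0,-3,-12,-50,0,-3,-12,-50,0,-3,-12,-50,0,-3,-12,-50,0,-3,-12,-50,0,-3,-12,-50,0,-3,-12,-50,0,-3,-12,-50,0,-3,-12,-50,0,-3,-12,-50,0,-3,-12,-50,0,-3,-12,-50,0,-3,-12,-50,0])

```text
time: 7.73
tool_pos: [0.4112, -0.074, 0.8275]
tcp_rot: [0.055, 0.996, -0.006, 0.068]
ft_force: [0.6, 0.3, -1.8]
grip_width: 0.345
```

```bash
python3 -c "
from h import *
info()"
```

```text
t 7.73 pos [ 0.4112 -0.074   0.8275] q [-0.162  0.112  0.359  0.937 -0.049  1.963  1.632] z [ 0.134 -0.02  -0.991] tilt 7.79 head -8.4 yaz 83.66 F [ 0.57  0.26 -1.77] tq [0.02 0.13 0.01] g 0.345
```

Request:
send_rows(rows=[-17,0,-18,0,-17,0,-18,0,-17,0,-18,0,-17,0,-18,0,-17,0,-18,0,-17,0,-18,0])

```text
time: 8.23
tool_pos: [0.4662, -0.0765, 0.8333]
tcp_rot: [0.055, 0.995, -0.008, 0.088]
ft_force: [0.8, -0.8, -1.3]
grip_width: 0.347
```

```bash
python3 -c "
from h import *
info()"
```

```text
t 8.23 pos [ 0.4662 -0.0765  0.8333] q [-0.031  0.209  0.226  0.797 -0.057  1.964  1.62 ] z [ 0.174 -0.026 -0.984] tilt 10.12 head -8.6 yaz 83.64 F [ 0.84 -0.84 -1.26] tq [ 0.05  0.25 -0.01] g 0.347
```

Request:
send_rows(rows=[-6,-1,-8,0,-6,-1,-8,0])

```text
time: 8.4
tool_pos: [0.4771, -0.083, 0.8448]
tcp_rot: [0.055, 0.993, -0.011, 0.108]
ft_force: [0.2, -0.1, -1.7]
grip_width: 0.345
```

Request:
send_rows(rows=[-6,-1,-8,0,-6,-1,-8,0,-6,-1,-8,0])

```text
time: 8.65
tool_pos: [0.4848, -0.0898, 0.8573]
tcp_rot: [0.055, 0.99, -0.014, 0.129]
ft_force: [-0.7, 0.1, -1.0]
grip_width: 0.343
```

```bash
python3 -c "
from h import *
info()"
```

```text
t 8.65 pos [ 0.4848 -0.0898  0.8573] q [ 0.029  0.25   0.193  0.671 -0.065  1.964  1.637] z [ 0.254 -0.041 -0.966] tilt 14.91 head -9.2 yaz 83.56 F [-0.72  0.08 -1.01] tq [0.07 0.32 0.03] g 0.343
```

Request:
send_rows(rows=[-2,-3,-8,0,-2,-3,-8,0])

```text
time: 8.82
tool_pos: [0.4634, -0.1081, 0.8745]
tcp_rot: [0.055, 0.987, -0.017, 0.148]
ft_force: [-0.1, 0.1, -0.1]
grip_width: 0.342
```

Request:
send_rows(rows=[0,-3,-8,0,0,-3,-8,0])

```text
time: 8.98
tool_pos: [0.426, -0.1251, 0.8938]
tcp_rot: [0.056, 0.984, -0.021, 0.167]
ft_force: [-0.7, 0.1, -0.8]
grip_width: 0.343
```

Request:
send_rows(rows=[0,-3,-8,0,0,-3,-8,0])

```text
time: 9.15
tool_pos: [0.3882, -0.1402, 0.9114]
tcp_rot: [0.056, 0.98, -0.026, 0.187]
ft_force: [-1.0, -0.2, -1.4]
grip_width: 0.343
```

```bash
python3 -c "
from h import *
info()"
```

```text
t 9.15 pos [ 0.3882 -0.1402  0.9114] q [ 0.244  0.122  0.088  0.679 -0.065  1.964  1.749] z [ 0.363 -0.072 -0.929] tilt 21.74 head -11.3 yaz 83.08 F [-1.03 -0.18 -1.37] tq [-0.01  0.51 -0.04] g 0.343
```

Request:
send_rows(rows=[-5,0,-7,0,-5,0,-7,0])

```text
time: 9.32
tool_pos: [0.3889, -0.135, 0.9264]
tcp_rot: [0.058, 0.976, -0.031, 0.208]
ft_force: [-0.4, 0.4, -0.4]
grip_width: 0.345
```

Request:
send_rows(rows=[-5,0,-7,0,-5,0,-7,0])

```text
time: 9.48
tool_pos: [0.3893, -0.1286, 0.94]
tcp_rot: [0.058, 0.971, -0.036, 0.228]
ft_force: [0.3, 0.9, -1.3]
grip_width: 0.344
```

Request:
send_rows(rows=[-5,0,-7,0,-5,0,-7,0])

```text
time: 9.65
tool_pos: [0.3867, -0.1218, 0.9534]
tcp_rot: [0.057, 0.966, -0.039, 0.247]
ft_force: [-0.5, -0.3, -1.6]
grip_width: 0.342
```

Request:
send_rows(rows=[-5,0,-7,0,-5,0,-7,0])

```text
time: 9.82
tool_pos: [0.3816, -0.1148, 0.9667]
tcp_rot: [0.057, 0.961, -0.043, 0.266]
ft_force: [0.0, 0.3, -1.1]
grip_width: 0.348
```

Run:
```python
from h import *
st=info();M=R.from_quat(st["tcp_rot"]).as_matrix();a=np.load("home.npz")["R0"].T@[0,0,1]
n=np.array([-.5*np.cos(np.radians(-12)),-.5*np.sin(np.radians(-12)),.866]);x=M@a
print("reader axis",x,"n",n,"tilt",np.degrees(np.arccos(x[2])),"head",np.degrees(np.arctan2(-x[1],-x[0])))
```

```text
t 9.82 pos [ 0.3816 -0.1148  0.9667] q [ 0.101  0.134  0.221  0.501 -0.084  1.964  1.711] z [ 0.507 -0.113 -0.854] tilt 31.3 head -12.6 yaz 82.41 F [ 0.02  0.31 -1.12] tq [0.17 0.67 0.01] g 0.348
reader axis [-0.43415471  0.10060219  0.89520327] n [-0.4890738   0.10395585  0.866     ] tilt 26.4654493421458 head -13.046309751132686
```

Request:
send_rows(rows=[-5,0,-7,0,-5,0,-7,0])

```text
time: 9.98
tool_pos: [0.374, -0.1075, 0.98]
tcp_rot: [0.056, 0.956, -0.047, 0.285]
ft_force: [-0.7, -0.0, -1.5]
grip_width: 0.347
```

Request:
send_rows(rows=[-1,0,-3,0])

```text
time: 10.07
tool_pos: [0.3636, -0.103, 0.9862]
tcp_rot: [0.056, 0.953, -0.048, 0.293]
ft_force: [1.2, 0.8, -1.7]
grip_width: 0.345
```

```bash
cat >> h.py <<'E'
def axis(st,p=True):
    M=R.from_quat(st["tcp_rot"]).as_matrix();H=np.load("home.npz");x=M@H["R0"].T@[0,0,1]
    nt=H["R0"].T@(H["nose"]-H["p0"]);nt[1]=.0006
    nose=st["tool_pos"]+M@nt
    if p: print("axis",x.round(4),"tilt",round(np.degrees(np.arccos(x[2])),2),"head",round(np.degrees(np.arctan2(-x[1],-x[0])),2),"nose",nose.round(4))
    return x,nose,M
E
python3 - <<'E'
from h import *
axis(info())
E
```

```text
t 10.07 pos [ 0.3636 -0.103   0.9862] q [ 0.026  0.115  0.292  0.465 -0.087  1.963  1.701] z [ 0.553 -0.125 -0.824] tilt 34.55 head -12.7 yaz 82.24 F [ 1.23  0.78 -1.66] tq [ 0.23  0.77 -0.04] g 0.345
axis [-0.4827  0.1129  0.8685] tilt 29.72 head -13.16 nose [ 0.5077 -0.1362  0.75  ]
```

Run:
```python
from h import *
st=info();x,nose,M=axis(st)
n=np.array([-.489,.104,.866]);c=np.array([.4762,.2514,.1059])
for d in (.2,.06):
    print(d,"dist",np.linalg.norm(c+d*n-nose));go(st["tool_pos"]+c+d*n-nose,st)
```

```text
t 10.07 pos [ 0.3636 -0.103   0.9862] q [ 0.026  0.115  0.292  0.465 -0.087  1.963  1.701] z [ 0.553 -0.125 -0.824] tilt 34.55 head -12.7 yaz 82.24 F [ 1.23  0.78 -1.66] tq [ 0.23  0.77 -0.04] g 0.345
axis [-0.4827  0.1129  0.8685] tilt 29.72 head -13.16 nose [ 0.5077 -0.1362  0.75  ]
0.2 dist 0.6365447366237822
shift cm [40.38 41.45 26.53]
0.06 dist 0.7137016352574851
shift cm [41.47 41.65 40.49]
```

Request:
send_rows(rows=[40.4,41.5,26.5,0,40.4,41.5,26.5,0,40.4,41.5,26.5,0,40.4,41.5,26.5,0,40.4,41.5,26.5,0,40.4,41.5,26.5,0,40.4,41.5,26.5,0,40.4,41.5,26.5,0,40.4,41.5,26.5,0,40.4,41.5,26.5,0,40.4,41.5,26.5,0,40.4,41.5,26.5,0,40.4,41.5,26.5,0,40.4,41.5,26.5,0,40.4,41.5,26.5,0,40.4,41.5,26.5,0,40.4,41.5,26.5,0,40.4,41.5,26.5,0])

```text
time: 11.57
tool_pos: [0.2335, 0.3063, 0.5133]
tcp_rot: [0.053, 0.954, -0.05, 0.292]
ft_force: [0.8, -0.9, -1.7]
grip_width: 0.343
```

Run:
```python
from h import *
st=info();x,nose,M=axis(st)
n=np.array([-.489,.104,.866]);c=np.array([.4762,.2514,.1059])
for d in (.06,.03): go(st["tool_pos"]+c+d*n-nose,st)
```

```text
t 11.57 pos [0.2335 0.3063 0.5133] q [-0.657  0.017 -0.613  1.976  0.663  1.19  -0.077] z [ 0.551 -0.127 -0.825] tilt 34.41 head -13.0 yaz 82.45 F [ 0.77 -0.94 -1.67] tq [ 0.18  0.67 -0.05] g 0.343
axis [-0.4799  0.1155  0.8697] tilt 29.58 head -13.53 nose [0.3768 0.2724 0.2766]
shift cm [ 0.79  0.22 13.84]
shift cm [ 1.01  0.27 16.84]
```

Request:
send_rows(rows=[0.8,0.2,4,0,0.8,0.2,8,0,0.8,0.2,12,0,0.9,0.2,14,0,1,0.3,16,0,1,0.3,16.8,0,1,0.3,16.8,0,1,0.3,16.8,0])

```text
time: 12.23
tool_pos: [0.3182, 0.2885, 0.3698]
tcp_rot: [0.054, 0.954, -0.05, 0.292]
ft_force: [-0.0, -0.3, -0.8]
grip_width: 0.346
```

Run:
```python
from h import *
st=info();x,nose,M=axis(st)
c=np.array([.4762,.2514,.1059])
ims=[]
for nm,(w,h) in (("side",(120,120)),("top",(120,120)),("wrist",(320,320))):
    C=cam(nm,st);im=imaging.grab_frame(nm);cv2.imwrite(f"pics/p_{nm}.png",im)
    p=proj(C,[nose,nose+.12*x,c]);print(nm,p.round(1).tolist())
    x0=int(np.clip(p[2,0]-w/2,0,640-w));y0=int(np.clip(p[2,1]-h/2-10,0,480-h));print("off",x0,y0)
    ims.append(cv2.resize(im[y0:y0+h,x0:x0+w],(400 if nm!="wrist" else 400,400),interpolation=cv2.INTER_CUBIC))
cv2.imwrite("pics/c2.png",np.hstack(ims[:2]))
cv2.imwrite("pics/c3.png",imaging.grab_frame("wrist"))
n=np.array([-.489,.104,.866])
go(st["tool_pos"]+c-nose,st)
```

```text
t 12.23 pos [0.3182 0.2885 0.3698] q [-0.608  0.24  -0.521  2.193  1.001  0.873 -0.375] z [ 0.551 -0.127 -0.824] tilt 34.46 head -13.0 yaz 82.42 F [-0.03 -0.33 -0.76] tq [0.17 0.78 0.03] g 0.346
axis [-0.4807  0.1155  0.8692] tilt 29.63 head -13.51 nose [0.4617 0.2546 0.1333]
side [[352.3, 321.8], [399.7, 266.4], [341.8, 334.8]]
off 281 264
top [[196.5, 295.4], [172.3, 327.2], [201.8, 288.6]]
off 141 218
wrist [[313.4, 220.1], [313.3, 328.0], [313.8, 204.8]]
off 153 34
shift cm [0.33 0.05 3.1 ]
```

View pics/c2.png

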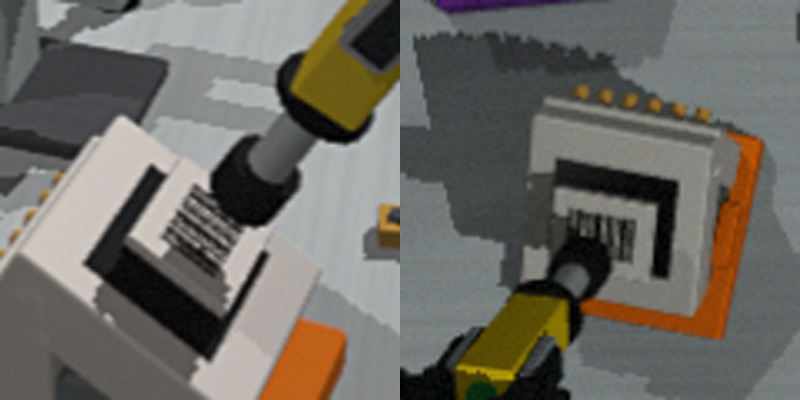

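The crop shows the nose about 3 cm off the label (side crop 240,197; top crop 587,250), as predicted within 1–2 px, with the reader's axis square to the panel. I take a force baseline, then advance.

```bash
cat >> h.py <<'E'
def force(k=6):
    A=[]
    for i in range(k):
        imaging.grab_frame("side");s=robot.get_state();A.append(np.r_[s["ft_force"],s["ft_torque"],s["tool_pos"]])
    A=np.array(A);return A.mean(0),A.std(0)
E
python3 - <<'E'
from h import *
m,s=force(8);print(m.round(3),s.round(3));np.save("f0.npy",m)
E
```

```text
[-0.255  0.382 -1.848  0.179  0.782  0.005  0.318  0.289  0.369] [0.365 0.347 0.583 0.024 0.031 0.02  0.    0.    0.   ]
```

Request:
send_rows(rows=[0.1,0,0.8,0,0.15,0,1.6,0,0.25,0,2.2,0,0.3,0,2.6,0,0.3,0.1,2.9,0,0.3,0.1,2.9,0])

```text
time: 13.33
tool_pos: [0.3319, 0.2856, 0.3425]
tcp_rot: [0.054, 0.954, -0.051, 0.291]
ft_force: [-3.6, -2.3, 2.2]
grip_width: 0.342
```

```bash
cat > press.py <<'E'
from h import *
n=np.array([-.489,.104,.866]);c=np.array([.4762,.2514,.1059])
m,s=force(6);f=m-np.load("f0.npy");st=info();x,nose,M=axis(st)
e=nose-c;ux=np.array([.847,-.18,.5]);uy=np.array([.208,.978,0])
print("df",f[:3].round(2),"along n",round(f[:3]@n,2),"dtq",f[3:6].round(3),"nose rel c (mm) n,x,y",(np.array([e@n,e@ux,e@uy])*1000).round(2))
print("n in tool",(M.T@n).round(3))
E
python3 press.py
```

```text
t 13.63 pos [0.3316 0.2862 0.3434] q [-0.608  0.293 -0.498  2.22   1.088  0.832 -0.455] z [ 0.551 -0.127 -0.825] tilt 34.43 head -13.0 yaz 82.46 F [-3.43 -1.21  2.51] tq [-0.53  1.02 -0.51] g 0.349
axis [-0.4802  0.1152  0.8696] tilt 29.59 head -13.49 nose [0.475  0.2524 0.1068]
df [-3.3  -2.58  4.02] along n 4.83 dtq [-0.738  0.257 -0.51 ] nose rel c (mm) n,x,y [ 1.5  -0.73  0.72]
n in tool [-0.076 -0.017 -0.997]
```

Run:
```python
from h import *
from scipy.optimize import least_squares
t=cam("top");s=cam("side")
T=np.array([(188,274.3),(218,280),(215.5,301.3),(185.5,297)]);S=np.array([(319.5,335),(337.5,311.6),(362.4,336.5),(348.6,358.1)])
def pts(p):
    x,y,yaw,off=p;Rm=(R.from_euler('z',yaw)*R.from_euler('y',-30,degrees=True)).as_matrix()
    o=np.array([x,y,.092])+Rm[:,2]*off
    return o+np.array([[.025,.03,0],[.025,-.03,0],[-.025,-.03,0],[-.025,.03,0]])@Rm.T,o,Rm
def res(p): P=pts(p)[0];return np.r_[(proj(t,P)-T).ravel(),(proj(s,P)-S).ravel()]
for fixed in (None,.021,.016,.026):
    f=(lambda q:res(np.r_[q[:3],fixed])) if fixed else res
    r=least_squares(f,[.47,.25,-.2,.02][:3 if fixed else 4],x_scale=.01);p=np.r_[r.x,fixed] if fixed else r.x
    print(fixed,"p",p.round(4),np.degrees(p[2]).round(1),"cost",round(r.cost,2),"centre",pts(p)[1].round(4));
    if not fixed: print(r.fun.reshape(-1,2).round(1).tolist())
st=robot.get_state();x,nose,M=axis(st)
```

```text
None p [ 0.4839  0.2495 -0.2224  0.0161] -12.7 cost 8.91 centre [0.4761 0.2513 0.1059]
[[0.1, -0.3], [0.2, 0.6], [-0.2, 1.8], [0.2, -0.5], [-0.4, 1.0], [-1.3, 0.4], [1.1, -2.8], [-0.5, 1.2]]
0.021 p [ 0.4859  0.2507 -0.222   0.021 ] -12.7 cost 18.13 centre [0.4757 0.2531 0.1102]
0.016 p [ 0.4839  0.2495 -0.2224  0.016 ] -12.7 cost 8.91 centre [0.4761 0.2513 0.1059]
0.026 p [ 0.488   0.252  -0.2215  0.026 ] -12.7 cost 46.8 centre [0.4753 0.2548 0.1145]
axis [-0.4802  0.1152  0.8696] tilt 29.59 head -13.49 nose [0.475  0.2524 0.1068]
```

Run:
```python
import cv2,numpy as np
a=cv2.imread("pics/p_wrist.png");cv2.imwrite("pics/c4.png",cv2.resize(a[60:285,180:480],(800,600),interpolation=cv2.INTER_CUBIC))
```

```text
(no output)
```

View pics/c4.png

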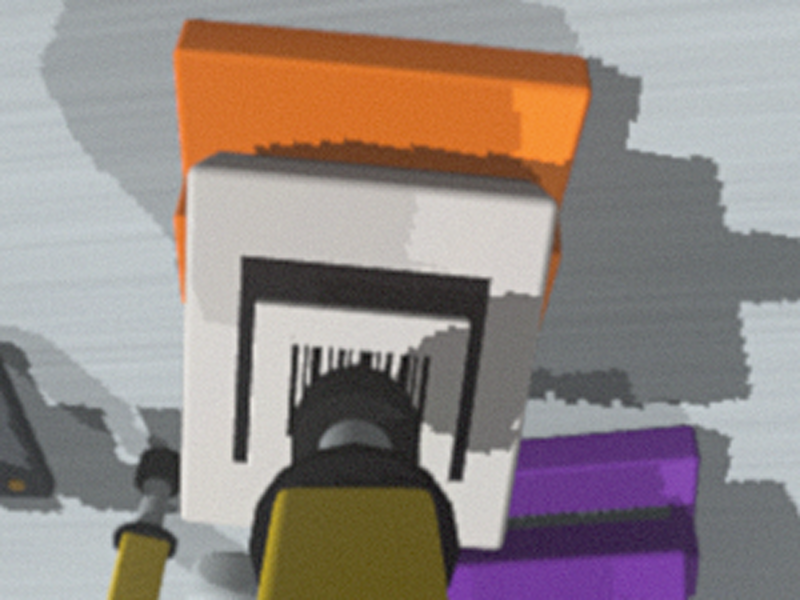

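Run:
```python
from h import *
from scipy.optimize import least_squares
t=cam("top");s=cam("side")
st={"tcp_rot":np.array([.054,.954,-.05,.292]),"tool_pos":np.array([.3182,.2885,.3698])};st["tcp_rot"]/=np.linalg.norm(st["tcp_rot"])
w=cam("wrist",st);x,nose,M=axis(st)
T=np.array([(188,274.3),(218,280),(215.5,301.3),(185.5,297)]);S=np.array([(319.5,335),(337.5,311.6),(362.4,336.5),(348.6,358.1)])
W=np.array([(356.2,180.7),(276.4,172.5)])
def pts(p):
    x,y,yaw,off=p;Rm=(R.from_euler('z',yaw)*R.from_euler('y',-30,degrees=True)).as_matrix()
    o=np.array([x,y,.092])+Rm[:,2]*off
    return o+np.array([[.025,.03,0],[.025,-.03,0],[-.025,-.03,0],[-.025,.03,0]])@Rm.T,o,Rm
def res(p):
    P=pts(p)[0];return np.r_[(proj(t,P)-T).ravel(),(proj(s,P)-S).ravel(),(proj(w,P[[3,2]])-W).ravel()*.7]
for fixed in (None,.018,.0215,.024):
    f=(lambda q:res(np.r_[q[:3],fixed])) if fixed else res
    r=least_squares(f,[.47,.25,-.2,.02][:3 if fixed else 4],x_scale=.01,loss="soft_l1");p=np.r_[r.x,fixed] if fixed else r.x
    o,Rm=pts(p)[1:];print(fixed,"p",p.round(4),np.degrees(p[2]).round(1),"cost",round(r.cost,2),"centre",o.round(4),"standoff nose in panel mm",(Rm.T@(nose-o)*1000).round(1));
    print(np.round(r.fun if False else res(p),1).tolist())
```

```text
axis [-0.4806  0.1153  0.8693] tilt 29.62 head -13.49 nose [0.4617 0.2547 0.1333]
None p [ 0.4854  0.2493 -0.204   0.0182] -11.7 cost 6.59 centre [0.4765 0.2512 0.1078] standoff nose in panel mm [-0.4  0.4 29.7]
[-0.4, -0.4, -0.0, -0.0, -0.0, 1.3, 0.2, -0.4, -0.5, 0.1, -2.0, -0.7, 0.6, -4.2, -0.2, -0.0, 0.2, -1.0, 0.1, -0.7]
0.018 p [ 0.4853  0.2493 -0.2042  0.018 ] -11.7 cost 6.61 centre [0.4765 0.2511 0.1076] standoff nose in panel mm [-0.4  0.5 29.8]
[-0.3, -0.4, -0.0, -0.0, 0.0, 1.3, 0.2, -0.5, -0.5, 0.2, -2.0, -0.6, 0.6, -4.1, -0.3, 0.1, 0.1, -1.1, 0.1, -0.8]
0.0215 p [ 0.4861  0.2494 -0.2047  0.0215] -11.7 cost 10.77 centre [0.4756 0.2516 0.1106] standoff nose in panel mm [-1.   0.2 26.7]
[-1.0, -0.1, -0.6, 0.3, -0.6, 1.7, -0.4, -0.1, 0.1, -1.3, -1.4, -2.0, 1.3, -5.5, 0.4, -1.4, 0.6, 0.3, 0.0, 0.5]
0.024 p [ 0.4869  0.2493 -0.2071  0.024 ] -11.9 cost 17.88 centre [0.4752 0.2517 0.1128] standoff nose in panel mm [-1.7  0.1 24.6]
[-1.3, 0.0, -0.8, 0.5, -0.9, 1.9, -0.8, 0.1, 0.3, -2.5, -1.1, -3.2, 1.7, -6.6, 0.7, -2.5, 0.8, 1.5, -0.1, 1.6]
```

Request:
send_rows(rows=[0,-0.05,0.05,0,0,-0.1,0.1,0,0,-0.1,0.1,0])

```text
time: 13.88
tool_pos: [0.3319, 0.2855, 0.3429]
tcp_rot: [0.053, 0.954, -0.049, 0.292]
ft_force: [-3.2, -0.7, 3.1]
grip_width: 0.343
```

```bash
python3 press.py
```

```text
t 14.18 pos [0.332  0.2855 0.3428] q [-0.607  0.293 -0.497  2.222  1.092  0.829 -0.457] z [ 0.551 -0.125 -0.825] tilt 34.42 head -12.8 yaz 82.51 F [-3.91  0.27  2.57] tq [0.3  1.11 0.09] g 0.343
axis [-0.4804  0.114   0.8696] tilt 29.59 head -13.35 nose [0.4754 0.2521 0.1062]
df [-3.82 -0.08  4.33] along n 5.61 dtq [ 0.008  0.289 -0.029] nose rel c (mm) n,x,y [ 0.7  -0.63  0.53]
n in tool [-0.076 -0.016 -0.997]
```

Request:
send_rows(rows=[0,0,0.07,0,0,0,0.07,0,0,0,0.07,0,0,0,0.07,0,0,0,0.07,0,0,0,0.07,0,0,0,0.07,0,0,0,0.07,0,0,0,0.07,0,0,0,0.07,0,0,0,0.07,0,0,0,0.07,0,0,0,0.07,0,0,0,0.07,0,0,0,0.07,0,0,0,0.07,0,0,0,0.07,0,0,0,0.07,0,0,0,0.07,0,0,0,0.07,0])

```text
time: 15.85
tool_pos: [0.3324, 0.2855, 0.3422]
tcp_rot: [0.053, 0.954, -0.05, 0.292]
ft_force: [-4.5, 0.4, 3.1]
grip_width: 0.342
```

```bash
python3 press.py; python3 press.py | grep df
python3 - <<'E'
from h import *
a=imaging.grab_frame("side");b=imaging.grab_frame("top")
f=lambda im,x,y,w:cv2.resize(im[y:y+w,x:x+w],(400,400),interpolation=cv2.INTER_CUBIC)
cv2.imwrite("pics/c5.png",np.hstack([f(a,281,264,120),f(b,141,218,120)]))
E
```

```text
t 16.15 pos [0.3323 0.2855 0.3423] q [-0.607  0.294 -0.496  2.222  1.094  0.828 -0.459] z [ 0.551 -0.125 -0.825] tilt 34.42 head -12.8 yaz 82.51 F [-5.11  0.45  3.33] tq [0.22 1.16 0.01] g 0.345
axis [-0.4804  0.1139  0.8696] tilt 29.59 head -13.33 nose [0.4758 0.2521 0.1056]
df [-4.08  0.42  4.78] along n 6.18 dtq [ 0.052  0.347 -0.008] nose rel c (mm) n,x,y [ 0.03 -0.59  0.57]
n in tool [-0.076 -0.016 -0.997]
df [-4.23  0.09  4.93] along n 6.35 dtq [ 0.066  0.374 -0.002] nose rel c (mm) n,x,y [ 0.02 -0.6   0.57]
```

View pics/c5.png

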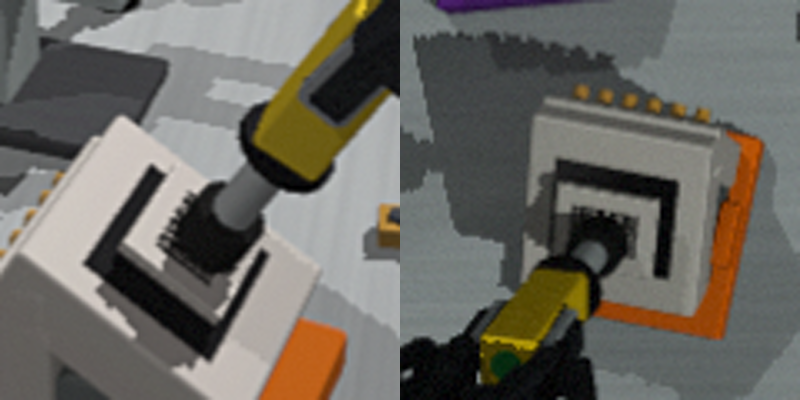

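The crop shows the nose flat on the label, with bars showing on both sides (side crop 215,235; top crop 600,235). The force is steady at 6.2–6.3 N and has been held for over 2 s. I add a short extra hold and then retreat along the normal.

```bash
python3 press.py|grep df
python3 - <<'E'
from h import *
st=info();n=np.array([-.489,.104,.866])
go(st["tool_pos"]+.03*n,st);go(st["tool_pos"]+.12*n,st);go([.36,-.075,.5],st)
E
```

```text
df [-4.3   0.38  4.75] along n 6.26 dtq [ 0.078  0.368 -0.001] nose rel c (mm) n,x,y [ 0.02 -0.59  0.53]
t 16.85 pos [0.3324 0.2855 0.3422] q [-0.607  0.294 -0.496  2.222  1.094  0.828 -0.459] z [ 0.551 -0.125 -0.825] tilt 34.42 head -12.8 yaz 82.51 F [-4.55  1.66  3.53] tq [0.23 1.19 0.02] g 0.343
shift cm [-0.23 -0.05 -2.99]
shift cm [ -0.91  -0.19 -11.96]
shift cm [-13.75 -36.31  -6.97]
```

Request:
send_rows(rows=[0,0,-0.6,0,-0.2,0,-2,0,-0.4,-0.1,-5,0,-0.7,-0.2,-9,0,-0.9,-0.2,-12,0,-13.8,-36.3,-8,0,-13.8,-36.3,-8,0,-13.8,-36.3,-8,0,-13.8,-36.3,-8,0,-13.8,-36.3,-8,0,-13.8,-36.3,-8,0,-13.8,-36.3,-8,0,-13.8,-36.3,-7,0,-13.8,-36.3,-7,0,-13.8,-36.3,-7,0,-13.8,-36.3,-7,0,-13.8,-36.3,-7,0])

```text
time: 18.27
tool_pos: [0.3598, -0.0755, 0.5002]
tcp_rot: [0.054, 0.954, -0.05, 0.291]
ft_force: [1.0, -0.0, -2.1]
grip_width: 0.347
```

Run:
```python
from h import *
st=info();axis(st);go([.15,-.035,.45],st)
```

```text
t 18.27 pos [ 0.3598 -0.0755  0.5002] q [-0.32  -0.167  0.344  2.159  0.306  0.568  1.283] z [ 0.549 -0.126 -0.826] tilt 34.31 head -12.9 yaz 82.38 F [ 0.96 -0.04 -2.11] tq [0.25 0.79 0.  ] g 0.347
axis [-0.4786  0.1145  0.8705] tilt 29.48 head -13.46 nose [ 0.5027 -0.1091  0.2633]
shift cm [20.42  1.55 -7.89]
```

Request:
send_rows(rows=[10,0.8,-5,0,10,0.8,-5,0,10,0.8,-5,0,10,0.8,-5,0])

```text
time: 18.6
tool_pos: [0.2934, -0.0722, 0.4599]
tcp_rot: [0.061, 0.956, -0.049, 0.282]
ft_force: [-1.4, -0.8, -2.5]
grip_width: 0.346
```

Run:
```python
from h import *
st=info();axis(st)
```

```text
t 18.6 pos [ 0.2934 -0.0722  0.4599] q [-0.049 -0.238  0.121  2.327  0.249  0.487  1.334] z [ 0.533 -0.129 -0.836] tilt 33.26 head -13.6 yaz 81.73 F [-1.41 -0.84 -2.49] tq [ 0.1   0.85 -0.12] g 0.346
axis [-0.4618  0.1158  0.8794] tilt 28.43 head -14.08 nose [ 0.4317 -0.1063  0.2203]
```

Request:
send_rows(rows=[8,1,-4,0,8,1,-4,0])

```text
time: 18.77
tool_pos: [0.275, -0.064, 0.4356]
tcp_rot: [0.055, 0.958, -0.046, 0.278]
ft_force: [0.7, 0.1, -0.9]
grip_width: 0.346
```

Request:
send_rows(rows=[8,1,-4,0,8,1,-4,0])

```text
time: 18.93
tool_pos: [0.2503, -0.0583, 0.4043]
tcp_rot: [0.054, 0.96, -0.045, 0.27]
ft_force: [-10.0, 2.0, -7.7]
grip_width: 0.338
```

Run:
```python
from h import *
st=info();axis(st)
```

```text
t 18.93 pos [ 0.2503 -0.0583  0.4043] q [ 0.294 -0.237 -0.148  2.499  0.024  0.325  1.577] z [ 0.513 -0.115 -0.851] tilt 31.72 head -12.7 yaz 82.61 F [-9.96  1.96 -7.69] tq [ 0.4   1.99 -0.09] g 0.338
axis [-0.4403  0.1031  0.8919] tilt 26.89 head -13.18 nose [ 0.3828 -0.0888  0.161 ]
```

Run:
```python
from h import *
m,s=force(2);print(m.round(2));st=info()
```

```text
[-0.04  0.08 -1.51  0.15  0.73 -0.01  0.25 -0.06  0.4 ]
t 19.03 pos [ 0.2507 -0.0586  0.4047] q [ 0.289 -0.237 -0.144  2.498  0.03   0.325  1.57 ] z [ 0.514 -0.116 -0.85 ] tilt 31.79 head -12.7 yaz 82.55 F [-0.35  0.07 -1.54] tq [ 0.13  0.75 -0.04] g 0.343
```

Request:
send_rows(rows=[6,0.5,-4,0,6,0.5,-4,0])

```text
time: 19.2
tool_pos: [0.245, -0.0603, 0.4013]
tcp_rot: [0.054, 0.964, -0.042, 0.255]
ft_force: [0.5, 0.2, -2.0]
grip_width: 0.345
```

Run:
```python
from h import *
st=info();axis(st)
```

```text
t 19.2 pos [ 0.245  -0.0603  0.4013] q [ 0.327 -0.237 -0.156  2.499 -0.03   0.354  1.65 ] z [ 0.488 -0.108 -0.866] tilt 29.98 head -12.5 yaz 82.8 F [ 0.48  0.17 -1.97] tq [0.11 0.7  0.02] g 0.345
axis [-0.414   0.0955  0.9052] tilt 25.15 head -12.99 nose [ 0.3703 -0.0887  0.154 ]
```

Request:
send_rows(rows=[8,0.3,-4,0,8,0.3,-4,0])

```text
time: 19.37
tool_pos: [0.2369, -0.0683, 0.3983]
tcp_rot: [0.052, 0.969, -0.037, 0.24]
ft_force: [-0.9, 0.6, -1.4]
grip_width: 0.341
```

Request:
send_rows(rows=[8,0.3,-4,0,8,0.3,-4,0])

```text
time: 19.53
tool_pos: [0.2261, -0.0813, 0.3953]
tcp_rot: [0.05, 0.973, -0.03, 0.225]
ft_force: [0.2, 1.4, -1.8]
grip_width: 0.341
```

Request:
send_rows(rows=[8,0.3,-4,0,8,0.3,-4,0])

```text
time: 19.7
tool_pos: [0.2118, -0.0972, 0.3925]
tcp_rot: [0.048, 0.976, -0.022, 0.212]
ft_force: [-0.1, 0.4, -1.8]
grip_width: 0.341
```

Run:
```python
from h import *
st=info();axis(st)
```

```text
t 19.7 pos [ 0.2118 -0.0972  0.3925] q [ 0.798 -0.237 -0.269  2.499 -0.453  0.509  2.353] z [ 0.412 -0.063 -0.909] tilt 24.65 head -8.6 yaz 84.07 F [-0.07  0.45 -1.84] tq [0.11 0.55 0.02] g 0.341
axis [-0.3351  0.0504  0.9408] tilt 19.81 head -8.55 nose [ 0.3156 -0.113   0.1343]
```

Request:
send_rows(rows=[-4,6,2,0,-4,6,2,0,-4,6,2,0])

```text
time: 19.95
tool_pos: [0.2659, -0.036, 0.3901]
tcp_rot: [0.042, 0.976, -0.02, 0.213]
ft_force: [0.1, -1.2, -0.7]
grip_width: 0.34
```

Request:
send_rows(rows=[8,1.2,-3,0,8,1.2,-3,0])

```text
time: 20.12
tool_pos: [0.2479, -0.0341, 0.3916]
tcp_rot: [0.046, 0.977, -0.023, 0.208]
ft_force: [-0.0, -0.1, -1.9]
grip_width: 0.341
```

Run:
```python
from h import *
st=info();axis(st)
```

```text
t 20.12 pos [ 0.2479 -0.0341  0.3916] q [ 0.595 -0.216 -0.445  2.48  -0.201  0.443  1.781] z [ 0.404 -0.063 -0.913] tilt 24.12 head -8.9 yaz 84.33 F [-0.04 -0.07 -1.86] tq [ 0.07  0.67 -0.04] g 0.341
axis [-0.3261  0.0515  0.9439] tilt 19.28 head -8.98 nose [ 0.3493 -0.0502  0.1325]
```

Request:
send_rows(rows=[8,1,-3,0,8,1,-3,0])

```text
time: 20.28
tool_pos: [0.2349, -0.0274, 0.3916]
tcp_rot: [0.045, 0.979, -0.022, 0.199]
ft_force: [-0.6, 0.2, -1.9]
grip_width: 0.34
```

Request:
send_rows(rows=[8,1.5,-3,0,8,1.5,-3,0])

```text
time: 20.45
tool_pos: [0.2266, -0.0144, 0.3896]
tcp_rot: [0.045, 0.981, -0.022, 0.185]
ft_force: [-3.7, -0.3, -2.5]
grip_width: 0.344
```

Request:
send_rows(rows=[8,1.5,-3,0,8,1.5,-3,0])

```text
time: 20.62
tool_pos: [0.2204, 0.0041, 0.3877]
tcp_rot: [0.045, 0.984, -0.025, 0.17]
ft_force: [0.0, -1.5, -2.4]
grip_width: 0.345
```

Run:
```python
from h import *
st=info();axis(st)
```

```text
t 20.62 pos [0.2204 0.0041 0.3877] q [-0.128 -0.237 -0.087  2.499  0.212  0.572  1.103] z [ 0.332 -0.064 -0.941] tilt 19.74 head -11.0 yaz 84.45 F [ 0.03 -1.54 -2.45] tq [ 0.1   0.5  -0.05] g 0.345
axis [-0.2518  0.0525  0.9664] tilt 14.9 head -11.79 nose [ 0.3013 -0.0123  0.1214]
```

Request:
send_rows(rows=[8,-1,-2.5,0,8,-1,-2.5,0])

```text
time: 20.78
tool_pos: [0.2153, 0.0049, 0.385]
tcp_rot: [0.045, 0.987, -0.029, 0.151]
ft_force: [0.4, -0.8, -1.7]
grip_width: 0.346
```

Request:
send_rows(rows=[8,-2,-2.5,0,8,-2,-2.5,0])

```text
time: 20.95
tool_pos: [0.2087, -0.0046, 0.3829]
tcp_rot: [0.048, 0.99, -0.032, 0.13]
ft_force: [1.1, -0.0, -1.4]
grip_width: 0.346
```

Request:
send_rows(rows=[8,-2,-2.5,0,8,-2,-2.5,0])

```text
time: 21.12
tool_pos: [0.2011, -0.0187, 0.3808]
tcp_rot: [0.051, 0.992, -0.033, 0.108]
ft_force: [-1.9, -0.6, -1.5]
grip_width: 0.348
```

Run:
```python
from h import *
st=info();axis(st)
```

```text
t 21.12 pos [ 0.2011 -0.0187  0.3808] q [-0.226 -0.237  0.07   2.499  0.198  0.691  1.17 ] z [ 0.21  -0.077 -0.975] tilt 12.96 head -20.2 yaz 83.74 F [-1.87 -0.63 -1.49] tq [ 0.07  0.41 -0.  ] g 0.348
axis [-0.1284  0.0643  0.9896] tilt 8.25 head -26.61 nose [ 0.2478 -0.0385  0.1068]
```

Request:
send_rows(rows=[4,-6,-2,0,4,-6,-2,0])

```text
time: 21.28
tool_pos: [0.1964, -0.0356, 0.3811]
tcp_rot: [0.044, 0.993, -0.031, 0.103]
ft_force: [0.3, -1.1, -1.8]
grip_width: 0.343
```

Request:
send_rows(rows=[8,-2,-2,0,8,-2,-2,0])

```text
time: 21.45
tool_pos: [0.1822, -0.0664, 0.3788]
tcp_rot: [0.043, 0.995, -0.023, 0.083]
ft_force: [0.0, -0.0, -1.6]
grip_width: 0.345
```

Run:
```python
from h import *
st=info();axis(st)
```

```text
t 21.45 pos [ 0.1822 -0.0664  0.3788] q [ 0.101 -0.237  0.073  2.498  0.062  0.71   1.614] z [ 0.162 -0.052 -0.985] tilt 9.82 head -17.7 yaz 84.85 F [ 0.05 -0.   -1.59] tq [0.08 0.22 0.03] g 0.345
axis [-0.0796  0.0399  0.996 ] tilt 5.11 head -26.65 nose [ 0.2155 -0.0792  0.1024]
```

Request:
send_rows(rows=[8,-1,-2,0,8,-1,-2,0])

```text
time: 21.62
tool_pos: [0.1637, -0.0889, 0.3786]
tcp_rot: [0.04, 0.997, -0.013, 0.069]
ft_force: [-0.1, -1.5, -1.7]
grip_width: 0.346
```

Run:
```python
from h import *
st=info();axis(st)
```

```text
t 21.62 pos [ 0.1637 -0.0889  0.3786] q [ 0.368 -0.237  0.015  2.497 -0.029  0.742  1.894] z [ 0.137 -0.031 -0.99 ] tilt 8.09 head -12.6 yaz 85.36 F [-0.05 -1.55 -1.65] tq [-0.04  0.21  0.05] g 0.346
axis [-0.054   0.019   0.9984] tilt 3.29 head -19.41 nose [ 0.1898 -0.0959  0.1012]
```

Request:
send_rows(rows=[6,3,-1.5,0,6,3,-1.5,0])

```text
time: 21.78
tool_pos: [0.1529, -0.0903, 0.3766]
tcp_rot: [0.043, 0.998, 0.006, 0.049]
ft_force: [1.0, -0.2, -1.3]
grip_width: 0.342
```

Run:
```python
from h import *
st=info();axis(st)
```

```text
t 21.78 pos [ 0.1529 -0.0903  0.3766] q [ 0.295 -0.237  0.105  2.499 -0.028  0.792  1.901] z [ 0.097  0.007 -0.995] tilt 5.61 head 4.0 yaz 85.05 F [ 1.   -0.24 -1.26] tq [0.03 0.12 0.01] g 0.342
axis [-0.0141 -0.0192  0.9997] tilt 1.36 head 53.74 nose [ 0.168  -0.0867  0.0983]
```

```bash
cat > back.py <<'E'
from h import *
import sys
H=np.load("home.npz");nt=H["R0"].T@(H["nose"]-H["p0"]);nt[1]=.0006;home=H["p0"]+H["R0"]@nt
a=np.radians(-6.3);ux=np.array([np.cos(a),np.sin(a),0]);uy=np.array([-ux[1],ux[0],0])
st=info();x,nose,M=axis(st);e=nose-home
print("home",home.round(4),"err mm x,y,z",(np.array([e@ux,e@uy,e[2]])*1000).round(2),"axis x,y deg",np.degrees([x@ux,x@uy]).round(2))
# roll such that tool y heading matches home; shifts keep nose at target after roll
y0=np.degrees(np.arctan2(H["R0"][1,1],H["R0"][0,1]));y1=np.degrees(np.arctan2(M[1,1],M[0,1]));roll=y1-y0
Mr=M@R.from_euler('z',roll,degrees=True).as_matrix()
for d,h in eval(sys.argv[1]):
    tgt=home-d*ux+[0,0,h]; print((d,h),"shift",(M.T@(tgt-Mr@nt-st["tool_pos"])*100).round(2),"roll",round(roll,2))
E
python3 back.py "[(.3,.2),(.09,.2),(.09,.016)]"
```

```text
t 21.78 pos [ 0.1529 -0.0903  0.3766] q [ 0.295 -0.237  0.105  2.499 -0.028  0.792  1.901] z [ 0.097  0.007 -0.995] tilt 5.61 head 4.0 yaz 85.05 F [ 1.   -0.24 -1.26] tq [0.03 0.12 0.01] g 0.342
axis [-0.0141 -0.0192  0.9997] tilt 1.36 head 53.74 nose [ 0.168  -0.0867  0.0983]
home [0.5809 0.0182 0.036 ] err mm x,y,z [-398.9  -149.59   62.32] axis x,y deg [-0.68 -1.18]
(0.3, 0.2) shift [-11.5   14.9  -12.49] roll 1.4
(0.09, 0.2) shift [-32.4   14.4  -10.47] roll 1.4
(0.09, 0.016) shift [-30.62  14.12   7.84] roll 1.4
```

Request:
send_rows(rows=[-11.5,14.9,-12.5,1.4,-11.5,14.9,-12.5,1.4,-11.5,14.9,-12.5,1.4,-11.5,14.9,-12.5,1.4,-11.5,14.9,-12.5,1.4,-32.4,14.4,-10.5,1.4,-32.4,14.4,-10.5,1.4,-32.4,14.4,-10.5,1.4,-32.4,14.4,-10.5,1.4,-32.4,14.4,-10.5,1.4,-32.4,14.4,-10.5,1.4,-32.4,14.4,-10.5,1.4,-32.4,14.4,-10.5,1.4,-32.4,14.4,-10.5,1.4])

```text
time: 22.95
tool_pos: [0.4753, 0.0247, 0.5142]
tcp_rot: [0.055, 0.997, 0.006, 0.048]
ft_force: [0.3, -0.1, -0.4]
grip_width: 0.341
```

```bash
python3 back.py "[(.09,.1),(.09,.016)]"
```

```text
t 22.95 pos [0.4753 0.0247 0.5142] q [ 0.135  0.168 -0.291  1.712  0.061  1.173  1.29 ] z [ 0.096  0.006 -0.995] tilt 5.51 head 3.8 yaz 83.72 F [ 0.25 -0.07 -0.43] tq [0.01 0.23 0.  ] g 0.341
axis [-0.0127 -0.0206  0.9997] tilt 1.39 head 58.27 nose [0.49   0.0284 0.2359]
home [0.5809 0.0182 0.036 ] err mm x,y,z [-9.1440e+01  1.2000e-01  1.9987e+02] axis x,y deg [-0.6  -1.25]
(0.09, 0.1) shift [ 0.8  -0.18  9.95] roll 0.06
(0.09, 0.016) shift [ 1.6  -0.32 18.32] roll 0.06
```

Descend to the entry height, then compare with the side and top pictures before inserting.

Request:
send_rows(rows=[0.3,-0.1,4,0,0.7,-0.1,8,0,1,-0.2,12,0,1.3,-0.3,15.5,0,1.6,-0.3,17.8,0,1.6,-0.3,18.3,0,1.6,-0.3,18.3,0,1.6,-0.3,18.3,0])

```text
time: 23.62
tool_pos: [0.4768, 0.0249, 0.332]
tcp_rot: [0.055, 0.997, 0.006, 0.049]
ft_force: [-0.4, -0.3, -0.9]
grip_width: 0.344
```

```bash
python3 back.py "[(.09,.016),(.04,.014),(0,.014)]"
python3 - <<'E'
from h import *
a=imaging.grab_frame("side");b=imaging.grab_frame("top")
f=lambda im,x,y,w:cv2.resize(im[y:y+w,x:x+w],(400,400),interpolation=cv2.INTER_CUBIC)
cv2.imwrite("pics/c6.png",np.hstack([f(a,250,190,130),f(b,270,190,110)]))
st=robot.get_state();x,n,M=axis(st)
print(proj(cam("side"),[n,n+.067*x,n+.09*x]).round(1).tolist(),proj(cam("top"),[n,n+.067*x]).round(1).tolist())
E
```

```text
t 23.62 pos [0.4768 0.0249 0.332 ] q [ 0.094  0.343 -0.267  2.026  0.154  0.691  1.194] z [ 0.098  0.006 -0.995] tilt 5.62 head 3.7 yaz 83.75 F [-0.38 -0.34 -0.85] tq [-0.01  0.13  0.03] g 0.344
axis [-0.0146 -0.0205  0.9997] tilt 1.44 head 54.47 nose [0.492  0.0286 0.0537]
home [0.5809 0.0182 0.036 ] err mm x,y,z [-89.46   0.51  17.68] axis x,y deg [-0.7  -1.26]
(0.09, 0.016) shift [ 0.07 -0.06  0.16] roll 0.09
(0.04, 0.014) shift [-4.89 -0.06  0.84] roll 0.09
(0, 0.014) shift [-8.87 -0.07  1.23] roll 0.09
axis [-0.0164 -0.0207  0.9997] tilt 1.51 head 51.6 nose [0.4929 0.0286 0.0542]
[[352.6, 279.9], [354.6, 247.5], [355.3, 235.9]] [[316.3, 281.2], [316.6, 279.3]]
```

View pics/c6.png

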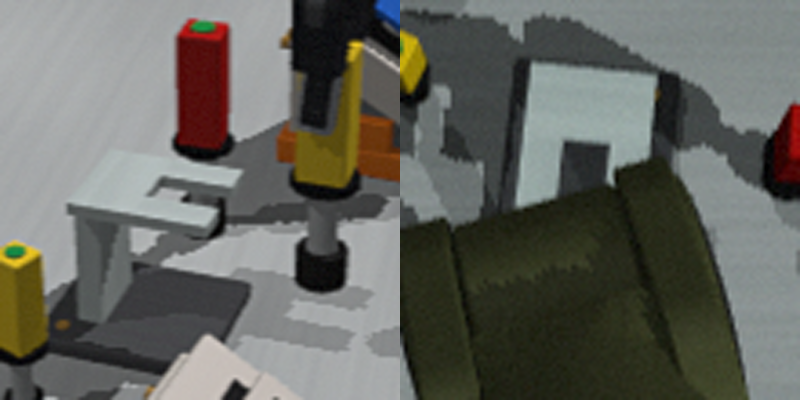

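The side crop shows the reader upright beside the fork (nose 321,280; collar 323,186), level with the slot, at most 5 mm lower than computed. I slide in at the same height.

Request:
send_rows(rows=[-1.5,0,0.15,0,-3,0,0.3,0,-4.5,-0.1,0.4,0,-5.5,-0.1,0.5,0,-6.5,-0.1,0.6,0,-7.5,-0.1,0.7,0,-8.3,-0.1,0.8,0,-8.8,-0.1,0.8,0,-8.8,-0.1,0.8,0,-8.8,-0.1,0.8,0])

```text
time: 24.55
tool_pos: [0.5648, 0.0142, 0.333]
tcp_rot: [0.055, 0.997, 0.006, 0.049]
ft_force: [-0.3, -0.3, -1.2]
grip_width: 0.342
```

```bash
python3 back.py "[(0,.01),(0,.003),(0,0)]"
python3 - <<'E'
from h import *
m,s=force(4);print(m.round(2))
E
```

```text
t 24.55 pos [0.5648 0.0142 0.333 ] q [ 0.105  0.461 -0.256  1.813  0.167  0.788  1.228] z [ 0.099  0.007 -0.995] tilt 5.69 head 3.8 yaz 83.72 F [-0.35 -0.27 -1.16] tq [-0.02  0.13  0.01] g 0.342
axis [-0.0157 -0.0207  0.9997] tilt 1.49 head 52.82 nose [0.5803 0.018  0.0547]
home [0.5809 0.0182 0.036 ] err mm x,y,z [-0.56 -0.3  18.7 ] axis x,y deg [-0.77 -1.28]
(0, 0.01) shift [0.03 0.01 0.87] roll 0.07
(0, 0.003) shift [0.1  0.   1.57] roll 0.07
(0, 0) shift [ 0.13 -0.    1.87] roll 0.07
[ 0.11  0.15 -1.69 -0.01  0.13 -0.01  0.56  0.01  0.33]
```

Request:
send_rows(rows=[0,0,0.4,0,0.05,0,0.8,0,0.1,0,1.1,0,0.1,0,1.3,0,0.1,0,1.3,0])

```text
time: 25.17
tool_pos: [0.5646, 0.0145, 0.3194]
tcp_rot: [0.055, 0.997, 0.006, 0.049]
ft_force: [0.1, 0.0, -2.3]
grip_width: 0.348
```

```bash
python3 - <<'E'
from h import *
m,s=force(4);print(m.round(2))
E
python3 back.py "[(0,.003),(0,0)]"
```

```text
[-0.07  0.18 -1.46  0.01  0.16 -0.    0.56  0.01  0.32]
t 25.37 pos [0.5649 0.0145 0.3202] q [ 0.1    0.476 -0.251  1.829  0.174  0.757  1.221] z [ 0.099  0.006 -0.995] tilt 5.71 head 3.7 yaz 83.74 F [ 0.   -0.3  -1.62] tq [ 0.03  0.13 -0.04] g 0.343
axis [-0.0161 -0.0206  0.9997] tilt 1.5 head 51.9 nose [0.5805 0.0182 0.0419]
home [0.5809 0.0182 0.036 ] err mm x,y,z [-0.38 -0.1   5.93] axis x,y deg [-0.79 -1.27]
(0, 0.003) shift [-0.01  0.    0.3 ] roll 0.08
(0, 0) shift [ 0.02 -0.    0.59] roll 0.08
```

Still no contact at 5.9 mm above home. I lower the rest gently, slightly past home, to seat it.

Request:
send_rows(rows=[0,0,0.2,0,0,0,0.4,0,0,0,0.5,0,0,0,0.6,0,0,0,0.6,0])

```text
time: 25.78
tool_pos: [0.5654, 0.0145, 0.3147]
tcp_rot: [0.055, 0.997, 0.006, 0.05]
ft_force: [-1.0, -0.1, 3.3]
grip_width: 0.342
```

```bash
python3 - <<'E'
from h import *
m,s=force(4);print(m.round(2))
E
python3 back.py "[(0,0)]"
```

```text
[-2.3  -0.18  4.85 -0.13  0.65 -0.03  0.57  0.01  0.31]
t 25.98 pos [0.5654 0.0145 0.3146] q [ 0.098  0.483 -0.249  1.834  0.178  0.745  1.218] z [ 0.099  0.006 -0.995] tilt 5.72 head 3.6 yaz 83.73 F [-3.38 -0.22  5.65] tq [-0.18  0.64  0.02] g 0.344
axis [-0.0163 -0.0205  0.9997] tilt 1.5 head 51.47 nose [0.581  0.0182 0.0363]
home [0.5809 0.0182 0.036 ] err mm x,y,z [0.19 0.   0.32] axis x,y deg [-0.8  -1.27]
(0, 0) shift [ 0.02 -0.    0.03] roll 0.08
```

Request:
send_rows(rows=[0,0,0,0,0,0,0,0,0,0,0,0,0,0,0,0,0,0,0,0,0,0,0,0,0,0,0,0,0,0,0,0], grip=8, newtons=20)

```text
time: 26.65
tool_pos: [0.5654, 0.0145, 0.3146]
tcp_rot: [0.055, 0.997, 0.006, 0.05]
ft_force: [0.2, -0.9, -0.2]
grip_width: 0.938
```

Request:
send_rows(rows=[-0.2,0,-2,0,-0.5,0,-5,0,-0.9,0,-9,0,-1.3,0,-13,0,-1.7,0,-17,0,3,0,-20,0,7,0,-20,0,11,0,-20,0,14,0,-20,0,14,0,-20,0,14,0,-20,0])

```text
time: 27.57
tool_pos: [0.4051, 0.0289, 0.5004]
tcp_rot: [0.055, 0.997, 0.005, 0.05]
ft_force: [0.8, -0.4, 0.7]
grip_width: 0.94
```

Run:
```python
from h import *
st=info()
C=[cam("top"),cam("side")];I=[imaging.grab_frame("top"),imaging.grab_frame("side")]
w=cam("wrist",st);iw=imaging.grab_frame("wrist")
for nm,c,im in (("top",C[0],I[0]),("side",C[1],I[1]),("wrist",w,iw)):
    g=cv2.inRange(cv2.cvtColor(im,cv2.COLOR_BGR2HSV),(45,100,40),(85,255,255));n,l,s,ct=cv2.connectedComponentsWithStats(g)
    for i in range(1,n):
        if s[i,4]>15: print(nm,ct[i].round(1),s[i,4],onz(c,ct[i],.186).round(4))
f=lambda im,x,y,w:cv2.resize(im[y:y+w,x:x+w],(400,400),interpolation=cv2.INTER_CUBIC)
cv2.imwrite("pics/c7.png",np.hstack([f(I[1],250,190,130),f(I[0],270,150,110) ]))
a=cv2.absdiff(I[1],cv2.imread("pics/side0.png")).max(2);cv2.imwrite("pics/d.png",a)
```

```text
t 27.57 pos [0.4051 0.0289 0.5004] q [ 0.153  0.055 -0.307  1.88   0.03   1.108  1.296] z [ 0.101  0.005 -0.995] tilt 5.79 head 3.0 yaz 83.77 F [ 0.83 -0.43  0.7 ] tq [ 0.    0.03 -0.03] g 0.94
top [267.2 202.4] 25 [0.6292 0.1167 0.186 ]
top [384.2 225.6] 52 [ 0.5842 -0.0973  0.186 ]
top [321.8 227.9] 55 [0.5809 0.0165 0.186 ]
side [315.8 198.1] 18 [ 0.5728 -0.0252  0.186 ]
side [307.1 206.6] 29 [0.58   0.0141 0.186 ]
side [254.4 271.4] 19 [0.604  0.2387 0.186 ]
wrist [404.8 344.2] 36 [0.573 0.105 0.186]
wrist [313.5 355.9] 167 [0.5763 0.0165 0.186 ]
```

View pics/c7.png

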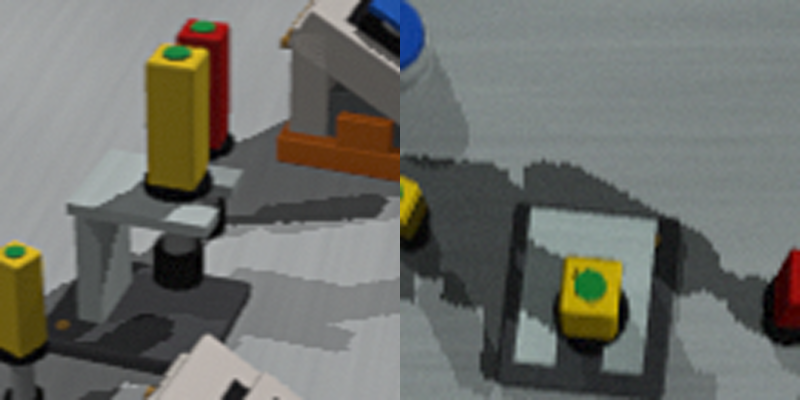

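Run:
```python
from h import *
I={"top":imaging.grab_frame("top"),"side":imaging.grab_frame("side")}
for nm in I:
    c=cam(nm);o=cv2.imread(f"pics/{nm}0.png")
    for tag,im in (("before",o),("now",I[nm])):
        g=cv2.inRange(cv2.cvtColor(im,cv2.COLOR_BGR2HSV),(45,100,40),(85,255,255));n,l,s,ct=cv2.connectedComponentsWithStats(g)
        print(nm,tag,[(ct[i].round(1).tolist(),onz(c,ct[i],.186).round(4).tolist()) for i in range(1,n) if s[i,4]>15])
    # local registration of bystanders
    for b,(x,y) in ({"jar":(266,160),"sa":(394,342),"sb":(287,341),"blank":(458,282),"unit":(205,285)} if nm=="top" else {"jar":(194,300),"sa":(423,266),"sb":(416,331),"blank":(372,218),"unit":(330,360)}).items():
        h=26;t=o[y-18:y+18,x-18:x+18];r=cv2.matchTemplate(I[nm][y-h:y+h,x-h:x+h],t,cv2.TM_CCOEFF_NORMED);_,v,_,loc=cv2.minMaxLoc(r);print(b,round(v,2),np.array(loc)-8,end="; ")
    print()
```

```text
top before [([267.2, 202.4], [0.6292, 0.1167, 0.186]), ([384.2, 225.6], [0.5842, -0.0973, 0.186]), ([319.7, 227.1], [0.5823, 0.0204, 0.186])]
top now [([267.2, 202.4], [0.6292, 0.1167, 0.186]), ([384.1, 225.7], [0.5841, -0.0972, 0.186]), ([321.8, 227.9], [0.5807, 0.0165, 0.186])]
jar 1.0 [0 0]; sa 1.0 [0 0]; sb 0.37 [-8  8]; blank 1.0 [0 0]; unit 1.0 [0 0]; 
side before [([315.8, 198.1], [0.5728, -0.0252, 0.186]), ([305.5, 207.5], [0.582, 0.0182, 0.186]), ([254.4, 271.4], [0.604, 0.2387, 0.186])]
side now [([315.8, 198.1], [0.5728, -0.0252, 0.186]), ([307.1, 206.6], [0.58, 0.0141, 0.186]), ([254.4, 271.4], [0.604, 0.2387, 0.186])]
jar 1.0 [0 0]; sa 1.0 [0 0]; sb 1.0 [0 0]; blank 1.0 [0 0]; unit 1.0 [0 0];
```

The side crop shows the reader back in the fork and upright (grip 178,120; nose 178,262), and the bystanders have not moved (shift 0,0). The tail sits about 4 mm to −y and 1.8 mm to −x of where it was. There is time to mend this, so I regrasp at the true centre and release.

Run:
```python
from h import *
st=info();go([.5658,.0182,.46],st);go([.5658,.0182,.314],st);M=R.from_quat(st["tcp_rot"]).as_matrix();print("pad lean",M[2,1])
```

```text
t 27.82 pos [0.4082 0.0285 0.4997] q [ 0.153  0.061 -0.306  1.876  0.03   1.108  1.296] z [ 0.1    0.007 -0.995] tilt 5.72 head 3.8 yaz 83.72 F [-0.4  -1.3  -0.13] tq [-0.01  0.11  0.04] g 0.937
shift cm [-15.31   0.63   5.52]
shift cm [-13.88   0.37  20.04]
pad lean 0.017623804451080465
```

Request:
send_rows(rows=[-4,0.2,1.4,0,-8,0.4,2.8,0,-12,0.5,4.2,0,-15.3,0.6,5.5,0,-15.3,0.6,5.5,0,-14.9,0.55,9,0,-14.5,0.5,13,0,-14.1,0.4,17,0,-13.9,0.4,19.5,0,-13.9,0.4,20,0,-13.9,0.4,20,0])

```text
time: 28.73
tool_pos: [0.5663, 0.0184, 0.3124]
tcp_rot: [0.055, 0.997, 0.006, 0.047]
ft_force: [0.7, -0.0, 0.2]
grip_width: 0.94
```

Run:
```python
from h import *
st=info();go([.5658,.0182,.314],st)
```

```text
t 28.73 pos [0.5663 0.0184 0.3124] q [ 0.098  0.489 -0.26   1.832  0.186  0.747  1.203] z [ 0.095  0.007 -0.995] tilt 5.48 head 4.1 yaz 83.72 F [ 0.73 -0.    0.19] tq [-0.04  0.09  0.04] g 0.94
shift cm [ 0.03 -0.03 -0.17]
```

Request:
send_rows(rows=[0,0,0,0,0,0,0,0,0,0,0,0,0,0,0,0,0,0,0,0,0,0,0,0,0,0,0,0,0,0,-0.1,0,-0.05,0,-0.1,0,-0.1,0,-0.1,0,-0.15,0,-0.1,0,-0.15,0,-0.05,0,-0.15,0,0,0,-0.15,0,0,0], grip=2, newtons=20)

```text
time: 29.9
tool_pos: [0.5672, 0.0183, 0.3139]
tcp_rot: [0.055, 0.997, 0.006, 0.047]
ft_force: [-6.5, -0.1, 14.9]
grip_width: 0.353
```

Run:
```python
from h import *
st=info();m,s=force(3);print(m.round(2))
M=R.from_quat(st["tcp_rot"]).as_matrix();print("up",M.T@[0,0,1])
```

```text
t 29.9 pos [0.5672 0.0183 0.3139] q [ 0.099  0.488 -0.26   1.828  0.186  0.752  1.204] z [ 0.095  0.006 -0.995] tilt 5.46 head 3.8 yaz 83.71 F [-6.53 -0.14 14.94] tq [-0.31  1.45 -0.02] g 0.353
[-6.75 -0.26 14.98 -0.3   1.44 -0.09  0.57  0.02  0.31]
up [-0.09371208  0.01678823 -0.99545778]
```

Request:
send_rows(rows=[0,0,0,0,0,0,0,0,0,0,0,0,0,0,0,0,0,0,0,0,0,0,0,0,0,0,0,0,0,0,0,0], grip=8)

```text
time: 30.72
tool_pos: [0.5672, 0.0183, 0.3137]
tcp_rot: [0.055, 0.997, 0.006, 0.047]
ft_force: [0.3, 0.2, 0.0]
grip_width: 0.938
```

Request:
send_rows(rows=[-0.2,0,-2,0,-0.5,0,-5,0,-0.9,0,-9,0,-1.3,0,-13,0,-1.7,0,-17,0,3,0,-20,0,7,0,-20,0,11,0,-20,0,14,0,-20,0,14,0,-20,0,14,0,-20,0])

```text
time: 31.63
tool_pos: [0.4078, 0.0328, 0.5003]
tcp_rot: [0.055, 0.997, 0.005, 0.048]
ft_force: [0.5, -0.6, 0.3]
grip_width: 0.937
```

Run:
```python
from h import *
st=info()
for nm in ("top","side"):
    c=cam(nm);im=imaging.grab_frame(nm);cv2.imwrite(f"pics/{nm}9.png",im)
    for tag,im in (("before",cv2.imread(f"pics/{nm}0.png")),("now",im)):
        g=cv2.inRange(cv2.cvtColor(im,cv2.COLOR_BGR2HSV),(45,100,40),(85,255,255));n,l,s,ct=cv2.connectedComponentsWithStats(g)
        print(nm,tag,[(ct[i].round(1).tolist(),onz(c,ct[i],.186).round(4).tolist()) for i in range(1,n) if s[i,4]>15 and 300<ct[i][0]<325 and ct[i][1]>200])
```

```text
t 31.63 pos [0.4078 0.0328 0.5003] q [ 0.154  0.062 -0.32   1.873  0.033  1.114  1.283] z [ 0.096  0.005 -0.995] tilt 5.52 head 3.2 yaz 83.75 F [ 0.54 -0.61  0.25] tq [-0.04  0.07 -0.08] g 0.937
top before [([319.7, 227.1], [0.5823, 0.0204, 0.186])]
top now [([320.1, 228.3], [0.58, 0.0196, 0.186])]
side before [([305.5, 207.5], [0.582, 0.0182, 0.186])]
side now [([306.6, 207.6], [0.5801, 0.0181, 0.186])]
```

Run:
```python
from h import *
a=cv2.imread("pics/side0.png");b=cv2.imread("pics/side9.png")
for nm,(x0,y0,x1,y1) in {"tail":(294,203,318,222),"collar":(294,242,320,258),"nose":(297,266,318,285)}.items():
    up=lambda i:cv2.resize(i,None,fx=5,fy=5,interpolation=cv2.INTER_CUBIC)
    r=cv2.matchTemplate(up(b[y0-4:y1+4,x0-4:x1+4]),up(a[y0:y1,x0:x1]),cv2.TM_CCOEFF_NORMED);_,v,_,l=cv2.minMaxLoc(r);print(nm,round(v,3),"shift px",np.array(l)/5-4)
A=cv2.imread("pics/top0.png");B=cv2.imread("pics/top9.png")
for i,c in ((A,"before"),(B,"now")):
    y=cv2.inRange(cv2.cvtColor(i,cv2.COLOR_BGR2HSV),(22,120,90),(34,255,255))[215:245,300:340];print(c,cv2.minAreaRect(np.argwhere(y>0)[:,::-1].astype(np.float32)))
```

```text
tail 0.986 shift px [1. 0.]
collar 0.992 shift px [1. 0.]
nose 0.983 shift px [ 1.  -0.2]
before ((19.841585159301758, 15.084157943725586), (15.821091651916504, 20.497766494750977), 5.710593223571777)
now ((20.183168411254883, 16.168315887451172), (16.11960220336914, 20.59726905822754), 5.710593223571777)
```

```bash
python3 -c "
from station import workorder;print(workorder.job_done())"
```

```text
the job is handed in; nothing more can be done
None
```

The job is done and handed in at about 32 s of the 72 s allowed. The reader pressed the label at the right force for over two seconds and is back in the fork, upright and about 2 mm from its first position.

- **Pressing:** The nose was square to the panel, with the reader tilted 29.6° against the panel's 30°. It was within about 1.5 mm of the label's middle by the fit. The force held at 6.2–6.3 N for about 2.5 s after a first touch of 5–6 N. The moves cannot tilt the tool directly, so I tilted it at the joint limits in free space and took the tilt out the same way.
- **Rehanging:** The first rehang sat about 4 mm to the side. I regrasped the reader, centred it and released it again. During that centring the wrist force reached about 16 N, on the reader in its fork and not on the unit.
- **Last checks:** Tail, collar and nose have all shifted by the same 1 px in the side picture. That means the reader is upright and fully seated, about 2 mm towards the slot's open end and within 1 mm sideways.
- **Bystanders:** I compared pictures before the regrasp; the jar, the strips and both units showed no shift. One strip could not be matched in the top view, but it was unmoved in the side view. I did not repeat this comparison after the regrasp.
- **Disagreement:** The label was touched roughly 5 mm sooner than the pictures had suggested, so I set the press by force.

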